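Depth-check the drilled blanks and stamp their tag

ROBOT

A 7-joint arm with a two-finger parallel gripper is mounted at the origin on the work surface. World frame = base frame: x ahead of the robot, y to its left, z up, the work surface at z = 0. Lengths are in m, angles in degrees, forces in N, time in s.
With the tool pointing down it reaches from about 0.425 to 0.875 m from the base axis. Payload 4.7 kg.
Tool frame: the origin (TCP) lies at the very end of the fingers, on their centre line; the grasp point (between the pads) lies behind it (env.pinch_z is the z of the grasp point in the tool frame, in m); z points along the fingers, y is the direction in which the jaws open and shut (so a half turn about z gives the same grasp; the last joint's range is limited). The gripper opens to 87 mm and grips with 3 to 60 N. Pads are 19 mm wide; open, the fingers measure 117 mm over their backs; the gripper's body (75 mm by 190 mm) begins 51 mm behind the grasp point.
Start: joints at [-66.343, 18.392, -4.016, 83.108, 1.295, 78.541, -3.26], TCP at [0.252, 0.599, 0.197] pointing down, gripper open.
Joint ranges: [-163.93, 163.93], [-17.29, 119.83], [-79.2, 71.16], [3.27, 140.29], [-89.18, 269.18], [5.43, 117.66], [-154.24, 154.24]. Speed limits (degrees/s): [147.25, 147.25, 180, 180, 180, 180, 180].

INTERFACE

Orientations are given as [roll, pitch, yaw] about the fixed x, y, z axes, in that order (R = Rz(yaw) Ry(pitch) Rx(roll)).
In Python, from cell import readout, read_camera, env gives the robot as it stands. The module is installed in compiled form; this text tells all that it offers.
- The arm moves only by the tool servo_tool, never from a script. Its argument "plan" is a list that holds one entry, the list of rows, each a list of 5 numbers: the finger opening in m, from 0 to 0.087, then the shift along the tool's x, y, z in m, then the turn about the tool's z in rad. In form: [[[jaw, x, y, z, yaw], ...]]. A call has 1 to 12 rows; each row is the pose to reach, as a shift and turn from the pose measured when the call began, along the tool's axes at that moment; what a row does not reach only later rows make up. A row lasts 1/12 s, in which the tool goes at most 41.7 mm and 7.16 degrees, less where a joint would pass 70% of its speed; a pose out of reach is approached as far as the arm can. A call with a gripper value outside its range is refused whole. The fingers move at their own pace and stop on an object; "force" is the grip in N (left out, the last holds). Time passes only in rows, so rows that repeat a pose let the fingers close. It gives the time, the measured TCP pose, the force and the opening at its end, in the units of the state.
- readout.get_obs(): the state, without advancing time (a new reading comes with each control period).
- read_camera(name): name is "side" or "top"; returns a dict with "image" (400x640x3 uint8, red, green, blue), "range_z" (400x640 float32, m along the optical axis (not along the pixel's ray), 0 where there is no reading), "mtx" (3x3 intrinsics, pixels), "D" ([k1, k2, p1, p2, k3] as OpenCV has them; the pictures are not rectified), "camera_from_world" (4x4, takes a point from world to camera coordinates). Camera axes: x right, y up, looking along -z (the intrinsics and any distortion apply to the point x, -y, -z); pixel columns grow to the right and rows downward; lengths in m; the calibration is good to about 2 mm. A picture is of the moment at which its call begins.
- env.sign_off(): hands the job in, once; it reports no verdict.
The state is a dict: "time_s": time; "qpos": joint angles; "joint_velocities": joint speeds; "effort": joint torques, N m; "tool_pos": TCP position; "tool_rot": TCP orientation; "force": force on the tool from outside, world axes, zero at the start; "wrist_torque": the same for the moment, N m; "grip_width": finger opening in m.
Only numpy, scipy, OpenCV 4.12 (cv2) and the standard library are available. Lean on these libraries where they do the work, as an engineer would, in place of code of your own. Each camera call takes 0.05 s, during which the arm holds its last target. There are 200 camera calls.

TASK

Take the depth rod from its holder and check the bore of every block that is there, in the order red, yellow, green, blue: lower the rod until it stands on the bottom and hold it gently but firmly pressed there for about two seconds. Put the rod back fully home in its holder, roll the stamper's left wheel to 3 and its right wheel to 2 so that these dots face straight up, leaving the middle wheel on its 5, and then, with the code 3-5-2 showing and all bores checked, squeeze the trigger fully home for a moment and let it spring out. Leave the blocks standing on the bench and do not disturb the other tools.

Things in the scene. Friction and masses are not known exactly. Their poses are not given: they have to be found in the camera images.
- blank_red: Pale wooden block 64 x 64 mm and 60 mm high, about 0.25 kg, loose on the bench, four red spots on its top and a red band round its foot; origin at the centre of its underside, z up. A blind bore of 15 mm diameter and 30 mm depth goes straight down its middle from the top face, so its flat floor lies 30 mm above the origin. May be absent.
- blank_yellow: Pale wooden block 64 x 64 mm and 60 mm high, about 0.25 kg, loose on the bench, four yellow spots on its top and a yellow band round its foot; origin at the centre of its underside, z up. A blind bore of 15 mm diameter and 36 mm depth goes straight down its middle from the top face, so its flat floor lies 24 mm above the origin. May be absent.
- blank_green: Pale wooden block 64 x 64 mm and 60 mm high, about 0.25 kg, loose on the bench, four green spots on its top and a green band round its foot; origin at the centre of its underside, z up. A blind bore of 15 mm diameter and 42 mm depth goes straight down its middle from the top face, so its flat floor lies 18 mm above the origin. May be absent.
- blank_blue: Pale wooden block 64 x 64 mm and 60 mm high, about 0.25 kg, loose on the bench, four blue spots on its top and a blue band round its foot; origin at the centre of its underside, z up. A blind bore of 15 mm diameter and 48 mm depth goes straight down its middle from the top face, so its flat floor lies 12 mm above the origin. May be absent.
- rod_handle (a point): Centre of the handle of the depth rod: an upright red cylinder 26 mm across and 50 mm long with two flush brass rings, above a steel rod of 10 mm diameter that sticks 90 mm out below it. z runs up the rod from tip to handle. Whole tool 140 mm, 0.12 kg. The tip is 115 mm below this point. At the start it stands in its holder, the handle's lower end resting on the holder's top.
- rod: The depth rod; origin at the centre of its flat lower end (its tip), z up the rod.
- holder_mouth (a point): Centre of the mouth of the rod's holder, on its top 100 mm above the bench: a dark wooden post 60 x 60 mm with an 85 mm square, 8 mm thick foot, fixed to the bench; its hole is 18 mm across and 92 mm deep. With the rod home its tip is 90 mm below this point.
- stamper: Green bench tag stamper, fixed: base plate 190 (x) x 320 (y) x 12 mm; its front (-x) faces the robot and its +y is to the robot's left. Along its y stand three white wheels, then (at -y) a black upright grip with a red trigger. Origin on the bench, below the wheels' axle. A green box 97 mm high stands 70 to 114 mm behind (+x) the grip's centre line.
- axle_left (a point): Centre of the left wheel (left is at the robot's left), 62 mm above the bench: white disc of radius 45 mm, 18 mm thick, turning on a level axle of 5 mm radius along the stamper's y. Wheels stand 60 mm apart; their sides are free above the axle (the grey housing below reaches 37 mm above the bench, the end cheeks, 26 mm beyond the outer wheels, 70 mm).
- wheel_left (a joint): Angle of the left wheel in rad. It grows as the wheel's top rolls away from the robot (stamper's +x). The rim carries the numbers 1 to 6 as groups of black dots like dice, 60 degrees apart, with red lines half-way between them; the number n points straight up at (n-1) x 1.047. No detents; light friction (0.04 N m) holds it where it is left; end stops at -0.4 and 5.6.
- axle_middle (a point): Centre of the middle wheel (left is at the robot's left), 62 mm above the bench: white disc of radius 45 mm, 18 mm thick, turning on a level axle of 5 mm radius along the stamper's y. Wheels stand 60 mm apart; their sides are free above the axle (the grey housing below reaches 37 mm above the bench, the end cheeks, 26 mm beyond the outer wheels, 70 mm).
- wheel_middle (a joint): Angle of the middle wheel in rad. It grows as the wheel's top rolls away from the robot (stamper's +x). The rim carries the numbers 1 to 6 as groups of black dots like dice, 60 degrees apart, with red lines half-way between them; the number n points straight up at (n-1) x 1.047. No detents; light friction (0.04 N m) holds it where it is left; end stops at -0.4 and 5.6.
- axle_right (a point): Centre of the right wheel (left is at the robot's left), 62 mm above the bench: white disc of radius 45 mm, 18 mm thick, turning on a level axle of 5 mm radius along the stamper's y. Wheels stand 60 mm apart; their sides are free above the axle (the grey housing below reaches 37 mm above the bench, the end cheeks, 26 mm beyond the outer wheels, 70 mm).
- wheel_right (a joint): Angle of the right wheel in rad. It grows as the wheel's top rolls away from the robot (stamper's +x). The rim carries the numbers 1 to 6 as groups of black dots like dice, 60 degrees apart, with red lines half-way between them; the number n points straight up at (n-1) x 1.047. No detents; light friction (0.04 N m) holds it where it is left; end stops at -0.4 and 5.6.
- grip_squeeze (a point): Point midway between the trigger's front face and the grip's back face with the trigger out, 90 mm above the bench. Over trigger and grip it is 58 mm deep along the stamper's x (29 mm each way from this point); the grip is 30 mm deep, 26 mm wide, top at 118 mm; the trigger is a red upright bar 20 mm wide, 8 mm thick, top at 105 mm, hinged 30 mm above the bench, standing 20 mm in front (-x) of the grip.
- trigger (a joint): Trigger angle in rad: 0 out, 0.25 fully squeezed towards the grip (its stop; it is then about 15 mm closer at 90 mm height). A spring returns it; it takes 4 to 9 N at 90 mm height.
- mallet: Carver's round mallet standing on its head, 180 mm tall, 84 mm across; a bystander, origin at its underside.
- mallet_small: Small dark round mallet standing on its head, 144 mm tall; a bystander, origin at its underside.
- gouge_a: Carving gouge lying on the bench, 210 mm long, 20 mm thick; a bystander, origin at its underside.
- gouge_b: Carving gouge lying on the bench, 210 mm long, 20 mm thick; a bystander, origin at its underside.
- rosette: Carved wooden rosette 90 mm across, 22 mm high; a bystander, origin at its underside.
- sanding_block: Cork sanding block 100 x 60 x 30 mm; a bystander, origin at its underside.
- glue_bottle: White glue bottle, 130 mm tall, 52 mm across; a bystander, origin at its underside.

How it is judged:
By the outcome, as a careful person would: the job done as asked, in the order asked, and still so for the second after the job is handed in, with the robot touching nothing.
Of blank_red, blank_yellow, blank_green, blank_blue only 2 to 4 are there at a start; the rules pass over those that are not, and their reading is None.
At some moment in a run one of blank_red, blank_yellow, blank_green, blank_blue may be knocked a few centimetres aside while the robot is not near it.
It also fails if it takes over 210 s, if anything falls off the work surface, if the arm or the gripper's body presses on something with over 40 N, if the wrist force passes 120 N, or if a joint passes its speed limit or range.

## Working session

There is one attempt and no reset: what is moved stays moved. The work goes in short steps, Python scripts to look and compute and a tool call to move; the robot and the scene stay as the last step left them, time stands still between calls to the robot, and variables do not carry over. Pictures are saved under pics/ and viewed, about 12 in all and at most 16, crops included, and the job is handed in when it is done.

Besides the shell and the picture viewer there is one more tool, called by a JSON object that holds its "fn" and its "kwargs", one argument or row to a line. servo_tool: Moves the arm, as the interface text tells. Its arguments: {"type":"object","properties":{"plan":{"type":"array"},"force":{"type":"number"}},"required":["plan"]}

```bash
mkdir -p pics
cat > h.py <<'E'
import numpy as np, cv2, json
from cell import readout, read_camera, env
def cam(n,save=None):
    c=read_camera(n)
    if save: cv2.imwrite(f'pics/{save}.png',c['image'][:,:,::-1]); np.savez(f'pics/{save}.npz',**c)
    return c
def ray(c,u,v):
    p=cv2.undistortPoints(np.array([[[u,v]]],float),c['mtx'],np.array(c['D'],float))[0,0]
    T=np.linalg.inv(c['camera_from_world']); d=T[:3,:3]@np.array([p[0],-p[1],-1]); return T[:3,3],d
def onz(c,u,v,z):
    o,d=ray(c,u,v); return o+d*(z-o[2])/d[2]
def pt(c,u,v):
    o,d=ray(c,u,v); return o+d*c['range_z'][int(round(v)),int(round(u))]
def cloud(c):
    h,w=c['range_z'].shape; g=np.stack(np.meshgrid(np.arange(w),np.arange(h)),-1).reshape(-1,1,2).astype(float)
    p=cv2.undistortPoints(g,c['mtx'],np.array(c['D'],float))[:,0]; z=c['range_z'].reshape(-1)
    X=np.c_[p[:,0]*z,-p[:,1]*z,-z]; T=np.linalg.inv(c['camera_from_world'])
    return (X@T[:3,:3].T+T[:3,3]).reshape(h,w,3)
def proj(c,P):
    q=c['camera_from_world']@np.r_[P,1]; p=np.array([[q[0],-q[1],-q[2]]])
    return cv2.projectPoints(p,np.zeros(3),np.zeros(3),c['mtx'],np.array(c['D'],float))[0][0,0]
E
python3 - <<'E'
from h import *
for n in('top','side'):
    c=cam(n,n+'0'); T=np.linalg.inv(c['camera_from_world']); print(n,T[:3,3].round(3),(-T[:3,2]).round(2),c['mtx'][0,0],c['D'])
print(env.pinch_z,readout.get_obs())
E
```

```text
top [0.261 0.007 1.316] [ 0.21  0.02 -0.98] 372.6847000653284 [0.01622722 0.         0.         0.         0.        ]
side [0.459 0.724 0.984] [ 0.08 -0.63 -0.77] 421.69153561935696 [0.01788608 0.         0.         0.         0.        ]
-0.0187 {'time_s': 0.1, 'qpos': array([-66.34268889,  18.43561117,  -4.01291466,  83.16688759,
         1.29306477,  78.54003677,  -3.26112834]), 'joint_velocities': array([ 0.04485041, -0.12934261,  0.03781198, -0.25091803,  0.00158926,
       -0.02561667,  0.07430146]), 'effort': array([ 4.88070964e-04, -4.92569661e+01, -4.05396894e-01, -3.13401890e+01,
       -6.42391155e-02,  3.94225633e-02,  6.18197760e-05]), 'tool_pos': array([0.25225973, 0.59848224, 0.19557047]), 'tool_rot': array([-1.79902574e+02,  4.28641520e-03,  1.57148267e+02]), 'force': array([0.36112939, 0.01492829, 0.0064655 ]), 'wrist_torque': array([-0.01842215,  0.0358593 ,  0.00510647]), 'grip_width': 0.08716856374091594}
```

View pics/top0.png

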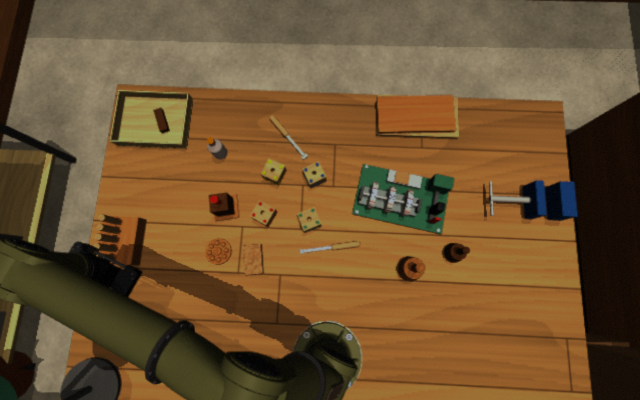

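View pics/side0.png

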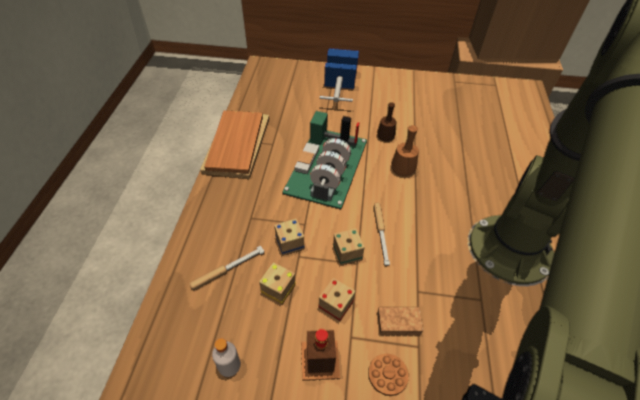

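Both views show all four blocks. In the top view they are red (264,214), yellow (273,171), green (309,219) and blue (314,174). The holder with the rod is at (221,203) and the stamper at (400,198). Next I'll measure them.

```bash
cat > meas.py <<'E'
from h import *
def blocks(c,seeds):
    """top face of each block from the depth cloud: centre + yaw"""
    P=cloud(c); out={}
    for k,(x,y) in seeds.items():
        m=(abs(P[...,2]-.06)<.008)&(np.hypot(P[...,0]-x,P[...,1]-y)<.055)
        m=cv2.morphologyEx(m.astype(np.uint8),cv2.MORPH_CLOSE,np.ones((5,5)))
        cs,_=cv2.findContours(m,cv2.RETR_EXTERNAL,cv2.CHAIN_APPROX_NONE); 
        if not cs: continue
        q=max(cs,key=cv2.contourArea)[:,0]
        w=np.array([onz(c,u,v,.06)[:2] for u,v in q])*1000
        (cx,cy),(a,b),t=cv2.minAreaRect(w.astype(np.float32))
        out[k]=(round(cx,1),round(cy,1),round(a),round(b),round(t%90,1))
    return out
E
python3 - <<'E'
from meas import *
S={}
for n,px in(('top',dict(red=(264,214),yel=(273,171),grn=(309,219),blu=(314,174))),):
    d=dict(np.load(f'pics/{n}0.npz'))
    for k,p in px.items(): S[k]=onz(d,*p,.06)[:2]
for n in('top','side'):
    d=dict(np.load(f'pics/{n}0.npz')); print(n,blocks(d,S))
    P=cloud(d); I=d['image'].astype(int)
    r,g,b=I[...,0],I[...,1],I[...,2]
    # spots: bore dark pixels near expected centre
    for k,s in S.items():
        m=(np.hypot(P[...,0]-s[0],P[...,1]-s[1])<.02)&(I.sum(2)<150); v,u=np.nonzero(m)
        if len(u): print(' bore',k,len(u),(onz(d,u.mean(),v.mean(),.06)*1000).round(1))
    m=(r>110)&(g<50)&(b<50)&(P[...,2]>.09); v,u=np.nonzero(m)
    print('red',len(u)); 
    k,lab,st,ce=cv2.connectedComponentsWithStats(m.astype(np.uint8))
    for i in range(1,k):
        if st[i,4]>8: q=P[lab==i]; print('  ',st[i],q.min(0).round(3),q.max(0).round(3),np.median(q,0).round(4))
    h0=onz(d,*(221,203),.1) if n=='top' else h0
    m=(abs(P[...,2]-.1)<.006)&(np.hypot(P[...,0]-h0[0],P[...,1]-h0[1])<.06)
    print('holder top',m.sum(),P[m].min(0).round(3),P[m].max(0).round(3),P[m].mean(0).round(4))
    # stamper base plate green
    m=(g>r+15)&(g>b+8)&(P[...,2]<.03)&(P[...,2]>0)&(P[...,0]>.4)&(P[...,1]<.1)
    v,u=np.nonzero(m); w=np.array([onz(d,a,e,.012)[:2] for a,e in zip(u,v)],np.float32)*1000; print('plate',cv2.minAreaRect(w))
    m=(P[...,2]>.09)&(P[...,1]<0.05)&(P[...,1]>-.4)&(P[...,0]>.4)&(P[...,2]<.15)
    k,lab,st,ce=cv2.connectedComponentsWithStats(m.astype(np.uint8))
    for i in range(1,k):
        if st[i,4]>8: q=P[lab==i]; print('  hi',st[i],q.min(0).round(3),q.max(0).round(3),np.median(q,0).round(4),I[lab==i].mean(0).round())
E
```

```text
top {'red': (463.5, 239.4, 66, 64, 63.7), 'yel': (614.7, 215.7, 65, 66, 68.6), 'grn': (448.5, 80.2, 65, 64, 24.4), 'blu': (611.2, 71.5, 66, 64, 28.3)}
 bore red 2 [466.7 241.   60. ]
 bore yel 5 [617.3 216.9  60. ]
 bore blu 6 [613.5  69.3  60. ]
red 61
   [210 195   8   8  50] [0.475 0.37  0.097] [0.509 0.41  0.159] [0.4863 0.381  0.1518]
   [436 217   5   3  11] [ 0.459 -0.353  0.1  ] [ 0.465 -0.339  0.11 ] [ 0.4621 -0.3466  0.1065]
holder top 238 [0.451 0.346 0.094] [0.517 0.417 0.106] [0.4824 0.3778 0.1013]
plate ((545.1492919921875, -243.36892700195312), (316.1875, 186.66677856445312), 79.4775161743164)
  hi [433 174  21  16 250] [ 0.563 -0.4    0.09 ] [ 0.614 -0.334  0.106] [ 0.5877 -0.3674  0.0985] [40. 77. 49.]
  hi [369 183   9  22 116] [ 0.503 -0.148  0.09 ] [ 0.576 -0.121  0.114] [ 0.5364 -0.1334  0.1037] [137. 134. 130.]
  hi [387 187  10  22 122] [ 0.492 -0.212  0.091] [ 0.564 -0.182  0.116] [ 0.524  -0.1958  0.1033] [136. 134. 130.]
  hi [405 191   9  23 126] [ 0.478 -0.268  0.09 ] [ 0.552 -0.241  0.113] [ 0.5118 -0.2532  0.1039] [136. 135. 130.]
  hi [434 202  12  11  
[... 632 characters left out ...]
902344)
  hi [310 111  18  16 184] [ 0.563 -0.398  0.09 ] [ 0.613 -0.331  0.103] [ 0.5877 -0.3629  0.0965] [ 71. 105.  75.]
  hi [341 116  10  12 102] [ 0.484 -0.364  0.091] [ 0.514 -0.336  0.123] [ 0.4982 -0.3419  0.1119] [42. 32. 24.]
  hi [356 122   4   8  19] [ 0.455 -0.353  0.092] [ 0.464 -0.332  0.108] [ 0.4603 -0.3402  0.1019] [160.  65.  43.]
  hi [326 138  22  11 143] [ 0.483 -0.266  0.09 ] [ 0.55  -0.236  0.11 ] [ 0.516  -0.2488  0.101 ] [149. 144. 135.]
  hi [320 151  24  11 153] [ 0.491 -0.206  0.09 ] [ 0.561 -0.178  0.11 ] [ 0.5259 -0.1901  0.1003] [154. 147. 138.]
  hi [313 164  25  12 158] [ 0.503 -0.15   0.09 ] [ 0.574 -0.119  0.111] [ 0.5374 -0.1305  0.1005] [162. 156. 146.]
```

Run:
```python
import cv2
t=cv2.imread('pics/top0.png'); s=cv2.imread('pics/side0.png')
a=cv2.resize(t[150:245,345:465],(600,475),interpolation=cv2.INTER_CUBIC); cv2.imwrite('pics/a.png',a)
a=cv2.resize(s[100:215,275:375],(520,598),interpolation=cv2.INTER_CUBIC); cv2.imwrite('pics/b.png',a)
```

```text
(no output)
```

View pics/a.png

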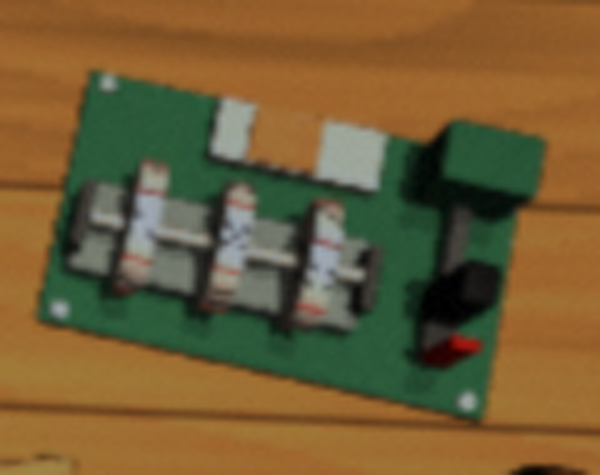

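View pics/b.png

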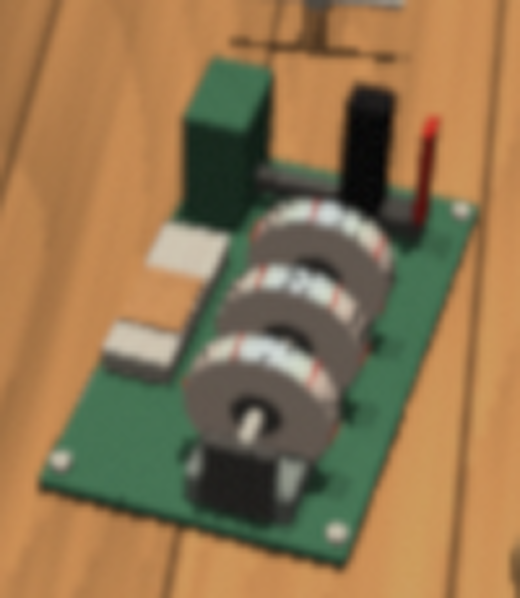

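The middle wheel shows 5. The left and right wheels can't be read yet, and the stamper yaw is about -10.5°. All sizes and heights match what was given. I'll move over the rod now, with the jaws along world x.

{"fn": "servo_tool", "kwargs": {
  "plan": [
    [[0.07,-0.15,-0.055,-0.01,0.6],[0.07,-0.298,-0.11,-0.01,1.17],[0.07,-0.298,-0.11,-0.01,1.17],[0.07,-0.298,-0.11,-0.01,1.17],[0.07,-0.298,-0.11,-0.01,1.17],[0.07,-0.298,-0.11,-0.01,1.17],[0.07,-0.298,-0.11,-0.01,1.17],[0.07,-0.298,-0.11,-0.01,1.17],[0.07,-0.298,-0.11,-0.01,1.17],[0.07,-0.298,-0.11,-0.01,1.17],[0.07,-0.298,-0.11,-0.01,1.17],[0.07,-0.298,-0.11,-0.01,1.17]]
  ],
  "force": 20
}}

```text
time_s: 1.1
tool_pos: [0.4837, 0.3815, 0.2053]
tool_rot: [-179.9, 0.1, 90.2]
force: [-0.6, 0.1, -0.2]
grip_width: 0.07
```

```bash
cat >> h.py <<'E'
def go(x,y,z,yaw):
    """shift (mm) and turn along the tool axes to world target"""
    o=readout.get_obs(); R=__import__('scipy.spatial.transform',fromlist=['Rotation']).Rotation.from_euler('xyz',o['tool_rot'],degrees=True).as_matrix()
    d=R.T@(np.array([x,y,z])-o['tool_pos']); a=-((yaw-o['tool_rot'][2]+180)%360-180)
    print('t',round(o['time_s'],1),'pos',o['tool_pos'].round(4),'rot',o['tool_rot'].round(2),'F',o['force'].round(1),'w',round(o['grip_width'],4),'| GO mm',(d*1000).round(1),'turn',round(np.radians(a),4))
E
python3 - <<'E'
from h import *
go(.484,.382,.108,90)
c=dict(np.load('pics/top0.npz')); s=dict(np.load('pics/side0.npz'))
# red handle top centroid rays at z=.15 (upper-disc) by mask in both views
for d in(c,s):
    I=d['image'].astype(int);P=cloud(d)
    m=(I[...,0]>90)&(I[...,1]<60)&(I[...,2]<60)&(abs(P[...,2]-.15)<.007)&(P[...,1]>.3); v,u=np.nonzero(m); print(len(u),onz(d,u.mean(),v.mean(),.15).round(4))
    m=(abs(P[...,2]-.1)<.005)&(np.hypot(P[...,0]-.484,P[...,1]-.382)<.06)
    q,_=cv2.findContours(cv2.morphologyEx(m.astype(np.uint8),cv2.MORPH_CLOSE,np.ones((9,9))),0,1); q=max(q,key=len)[:,0]
    print(cv2.minAreaRect(np.array([onz(d,*a,.1)[:2]*1000 for a in q.astype(float)],np.float32)))
    # mallets
    for X,Y in((.5,-.25),):
        m=(P[...,2]>.12)&(P[...,0]>.2)&(P[...,1]<-.1)&(P[...,2]<.2); k,l,st,ce=cv2.connectedComponentsWithStats(m.astype(np.uint8))
        for i in range(1,k):
            if st[i,4]>5: print('tall',P[l==i].mean(0).round(3),P[l==i].max(0).round(3))
E
```

```text
t 1.1 pos [0.4837 0.3815 0.2053] rot [-1.7992e+02  1.2000e-01  9.0230e+01] F [-0.6  0.1 -0.2] w 0.07 | GO mm [ 0.7  0.4 97.3] turn 0.004
48 [0.4799 0.3954 0.15  ]
((485.13287353515625, 381.46881103515625), (61.39038848876953, 61.00735855102539), 10.592572212219238)
tall [ 0.501 -0.354  0.121] [ 0.513 -0.346  0.126]
tall [ 0.359 -0.419  0.139] [ 0.369 -0.409  0.148]
tall [ 0.298 -0.269  0.169] [ 0.312 -0.258  0.182]
120 [0.4836 0.385  0.15  ]
((484.3622131347656, 382.5064697265625), (59.59437942504883, 63.04795455932617), 10.509529113769531)
tall [ 0.36  -0.415  0.133] [ 0.369 -0.407  0.143]
tall [ 0.299 -0.262  0.155] [ 0.312 -0.252  0.179]
```

{"fn": "servo_tool", "kwargs": {
  "plan": [
    [[0.06,0.0007,0.001,0.04,0],[0.06,0.0007,0.001,0.075,0],[0.06,0.0007,0.001,0.0965,0],[0.06,0.0007,0.001,0.0965,0],[0.06,0.0007,0.001,0.0965,0],[0,0.0007,0.001,0.0965,0],[0,0.0007,0.001,0.0965,0],[0,0.0007,0.001,0.0965,0],[0,0.0007,0.001,0.0965,0],[0,0.0007,0.001,0.0965,0],[0,0.0007,0.001,0.0965,0],[0,0.0007,0.001,0.0965,0]]
  ],
  "force": 30
}}

```text
time_s: 2.1
tool_pos: [0.485, 0.3821, 0.1093]
tool_rot: [-180.0, 0.1, 90.2]
force: [0.8, 0.4, 1.7]
grip_width: 0.0249
```

{"fn": "servo_tool", "kwargs": {
  "plan": [
    [[0,0,0,-0.02,0],[0,0,0,-0.05,0],[0,0,0,-0.08,0],[0,0,0,-0.11,0],[0,0,0,-0.115,0],[0,0,0,-0.115,0],[0,0,0,-0.115,0]]
  ]
}}

```text
time_s: 2.68
tool_pos: [0.4845, 0.382, 0.2231]
tool_rot: [-179.9, 0.1, 90.2]
force: [-0.1, -0.8, -1.7]
grip_width: 0.0252
```

Run:
```python
from meas import *
S=dict(red=(.4632,.240),yel=(.6145,.217),grn=(.4483,.081),blu=(.6105,.0725))
a=cam('top','t1'); b=cam('side','s1')
print(blocks(a,S),blocks(b,S)); go(.4635,.2405,.19,90)
cv2.imwrite('pics/t1c.png',cv2.resize(np.hstack([a['image'][130:260,180:340,::-1]]),(800,650))[:600])
cv2.imwrite('pics/s1c.png',cv2.resize(b['image'][210:390,240:400,::-1],(533,600)))
```

```text
{'red': (463.4, 239.3, 66, 64, 63.7), 'yel': (614.5, 215.5, 66, 66, 68.5), 'grn': (448.3, 80.0, 65, 64, 24.6), 'blu': (610.9, 71.2, 66, 64, 28.2)} {'red': (480.9, 267.2, 10, 5, 6.6), 'yel': (645.5, 214.3, 60, 20, 89.4), 'grn': (431.5, 73.6, 30, 68, 22.5), 'blu': (610.2, 73.5, 65, 70, 28.3)}
t 2.8 pos [0.4839 0.3815 0.2217] rot [-179.79    0.25   90.23] F [-0.4  0.2 -2.5] w 0.025 | GO mm [-140.8  -20.9   32.4] turn 0.0041
```

View pics/s1c.png

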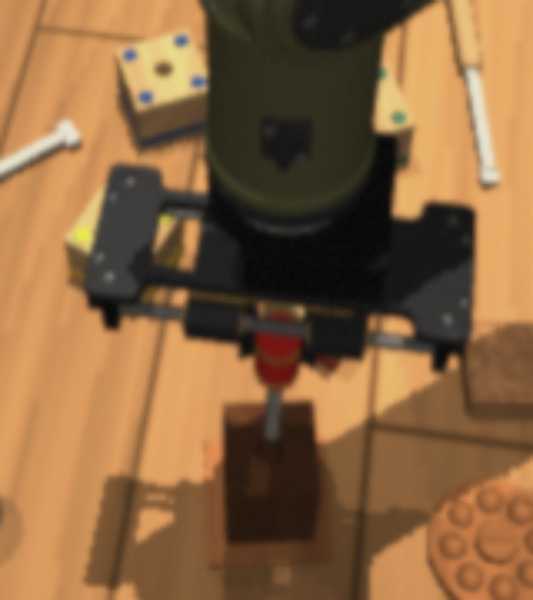

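{"fn": "servo_tool", "kwargs": {
  "plan": [
    [[0,-0.035,-0.005,0.0,0],[0,-0.07,-0.01,0.01,0],[0,-0.105,-0.015,0.02,0],[0,-0.135,-0.02,0.03,0],[0,-0.141,-0.0205,0.04,0.004],[0,-0.141,-0.0205,0.045,0.004],[0,-0.141,-0.0205,0.045,0.004],[0,-0.141,-0.0205,0.045,0.004],[0,-0.141,-0.0205,0.045,0.004]]
  ]
}}

```text
time_s: 3.53
tool_pos: [0.4638, 0.2421, 0.1774]
tool_rot: [-179.8, 0.2, 90.2]
force: [-0.3, 1.0, -1.7]
grip_width: 0.025
```

Run:
```python
from meas import *
S=dict(red=(.4632,.240),yel=(.6145,.217),grn=(.4483,.081),blu=(.6105,.0725))
b=cam('side','s2'); a=cam('top','t2'); print(blocks(b,S),blocks(a,S)); go(.4633,.2403,.129,90)
u,v=proj(b,[.463,.24,.08]).astype(int);print(u,v)
cv2.imwrite('pics/s2c.png',cv2.resize(b['image'][v-40:v+40,u-50:u+50,::-1],(700,560)))
```

```text
{'red': (463.0, 240.9, 67, 66, 64.3), 'yel': (614.4, 218.1, 67, 67, 68.9), 'grn': (459.8, 111.8, 21, 9, 8.3), 'blu': (610.3, 73.1, 65, 69, 28.3)} {'red': (463.0, 238.1, 62, 64, 63.1), 'yel': (614.5, 215.4, 66, 65, 69.2), 'grn': (448.5, 80.1, 65, 64, 24.6), 'blu': (611.1, 71.2, 66, 64, 28.0)}
t 3.6 pos [0.464  0.2417 0.1777] rot [-179.83    0.23   90.12] F [ 0.2 -0.2 -2.3] w 0.0249 | GO mm [-1.2 -0.6 48.7] turn 0.0022
337 289
```

View pics/s2c.png

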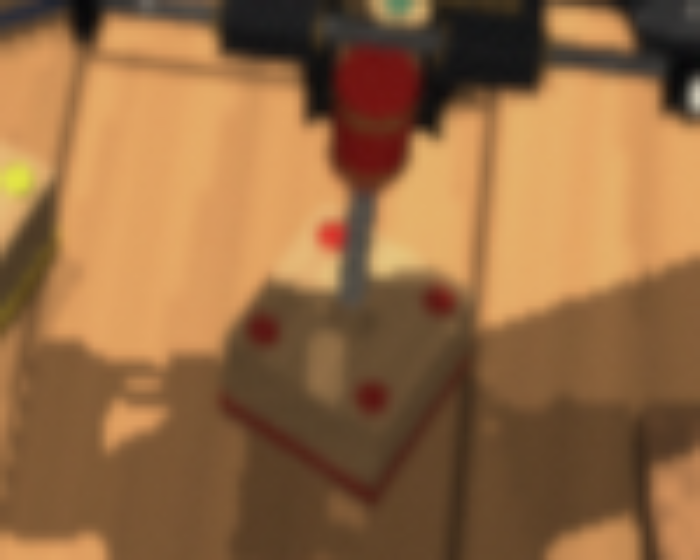

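The rod tip at crop (352,305) lines up with the red bore, so I'm lowering it.

{"fn": "servo_tool", "kwargs": {
  "plan": [
    [[0,-0.0012,-0.0006,0.004,0.002],[0,-0.0012,-0.0006,0.01,0.002],[0,-0.0012,-0.0006,0.014,0.002],[0,-0.0012,-0.0006,0.017,0.002],[0,-0.0012,-0.0006,0.02,0.002],[0,-0.0012,-0.0006,0.023,0.002],[0,-0.0012,-0.0006,0.026,0.002],[0,-0.0012,-0.0006,0.029,0.002],[0,-0.0012,-0.0006,0.032,0.002],[0,-0.0012,-0.0006,0.035,0.002],[0,-0.0012,-0.0006,0.035,0.002]]
  ]
}}

```text
time_s: 4.55
tool_pos: [0.4629, 0.2401, 0.142]
tool_rot: [-179.8, 0.3, 90.0]
force: [0.7, -0.5, -0.7]
grip_width: 0.0255
```

{"fn": "servo_tool", "kwargs": {
  "plan": [
    [[0,0,0,0.003,0],[0,0,0,0.006,0],[0,0,0,0.009,0],[0,0,0,0.011,0],[0,0,0,0.0125,0],[0,0,0,0.0135,0],[0,0,0,0.0145,0],[0,0,0,0.0145,0],[0,0,0,0.0145,0]]
  ]
}}

```text
time_s: 5.3
tool_pos: [0.4634, 0.2408, 0.129]
tool_rot: [-179.9, 0.2, 90.0]
force: [-1.3, -0.4, 5.7]
grip_width: 0.0254
```

{"fn": "servo_tool", "kwargs": {
  "plan": [
    [[0,0,0,0.002,0],[0,0,0,0.002,0],[0,0,0,0.002,0],[0,0,0,0.002,0],[0,0,0,0.002,0],[0,0,0,0.002,0],[0,0,0,0.002,0],[0,0,0,0.002,0],[0,0,0,0.002,0],[0,0,0,0.002,0],[0,0,0,0.002,0],[0,0,0,0.002,0]]
  ]
}}

```text
time_s: 6.3
tool_pos: [0.4639, 0.2416, 0.129]
tool_rot: [-179.9, 0.1, 90.0]
force: [-2.9, -0.1, 8.5]
grip_width: 0.0249
```

{"fn": "servo_tool", "kwargs": {
  "plan": [
    [[0,0,0,0.002,0],[0,0,0,0.002,0],[0,0,0,0.002,0],[0,0,0,0.002,0],[0,0,0,0.002,0],[0,0,0,0.002,0],[0,0,0,0.002,0],[0,0,0,0.002,0],[0,0,0,0.002,0],[0,0,0,0.002,0],[0,0,0,0.002,0],[0,0,0,0.002,0]]
  ]
}}

```text
time_s: 7.3
tool_pos: [0.464, 0.2424, 0.1289]
tool_rot: [-180.0, -0.0, 90.0]
force: [-3.1, -0.7, 8.7]
grip_width: 0.0253
```

{"fn": "servo_tool", "kwargs": {
  "plan": [
    [[0,0.001,-0.0003,0.002,0],[0,0.001,-0.0003,0.002,0],[0,0.001,-0.0003,0.002,0],[0,0.001,0,-0.003,0],[0,0.001,0,-0.01,0],[0,0.001,0,-0.02,0],[0,0.001,0,-0.035,0],[0,0.001,0,-0.05,0],[0,0.001,0,-0.06,0],[0,0.001,0,-0.06,0]]
  ]
}}

```text
time_s: 8.13
tool_pos: [0.4657, 0.2442, 0.1919]
tool_rot: [179.8, -0.2, 90.0]
force: [0.4, 0.9, -1.2]
grip_width: 0.0252
```

Run:
```python
from meas import *
S=dict(red=(.4632,.240),yel=(.6145,.217),grn=(.4483,.081),blu=(.6105,.0725))
b=cam('side','s3'); a=cam('top','t3'); print(blocks(b,S),blocks(a,S)); go(.6145,.217,.185,90)
```

```text
{'red': (463.3, 241.3, 68, 65, 63.4), 'yel': (614.6, 218.8, 69, 67, 68.7), 'grn': (465.0, 106.5, 26, 27, 79.8), 'blu': (612.0, 74.1, 61, 70, 27.9)} {'red': (463.5, 238.9, 66, 63, 62.8), 'yel': (614.7, 215.4, 66, 66, 68.5), 'grn': (448.5, 80.2, 65, 64, 24.4), 'blu': (611.0, 71.2, 66, 64, 28.0)}
t 8.2 pos [0.4643 0.2434 0.1891] rot [-1.7999e+02 -6.0000e-02  9.0030e+01] F [-0.4  0.3 -2. ] w 0.0252 | GO mm [-26.5 150.2   4.1] turn 0.0005
```

{"fn": "servo_tool", "kwargs": {
  "plan": [
    [[0,-0.006,0.035,0,0],[0,-0.013,0.07,0,0],[0,-0.02,0.105,0,0],[0,-0.0265,0.14,0.004,0],[0,-0.0265,0.1502,0.008,0],[0,-0.0265,0.1502,0.008,0],[0,-0.0265,0.1502,0.008,0],[0,-0.0265,0.1502,0.008,0],[0,-0.0265,0.1502,0.008,0]]
  ]
}}

```text
time_s: 8.98
tool_pos: [0.6131, 0.2181, 0.1812]
tool_rot: [-179.9, -0.1, 90.1]
force: [0.8, -0.4, -0.9]
grip_width: 0.0251
```

Run:
```python
from meas import *
S=dict(red=(.4632,.240),yel=(.6145,.217),grn=(.4483,.081),blu=(.6105,.0725))
b=cam('side','s4'); a=cam('top','t4'); print(blocks(b,S),blocks(a,S)); go(.6145,.217,.14,90)
```

```text
{'red': (463.2, 241.3, 68, 66, 63.5), 'yel': (614.2, 218.4, 68, 67, 68.7), 'grn': (447.8, 82.5, 66, 70, 24.5), 'blu': (594.2, 91.5, 56, 27, 71.1)} {'yel': (610.7, 205.8, 45, 66, 68.3), 'grn': (448.2, 80.1, 65, 64, 24.3), 'blu': (611.1, 71.3, 66, 64, 28.2)}
t 9.1 pos [0.6136 0.2179 0.1817] rot [-1.800e+02 -1.200e-01  9.012e+01] F [-0.9  0.3 -2.7] w 0.0252 | GO mm [-1.   0.9 41.7] turn 0.0021
```

{"fn": "servo_tool", "kwargs": {
  "plan": [
    [[0,-0.001,0.0009,0.004,0.002],[0,-0.001,0.0009,0.01,0.002],[0,-0.001,0.0009,0.015,0.002],[0,-0.001,0.0009,0.018,0.002],[0,-0.001,0.0009,0.021,0.002],[0,-0.001,0.0009,0.024,0.002],[0,-0.001,0.0009,0.027,0.002],[0,-0.001,0.0009,0.03,0.002],[0,-0.001,0.0009,0.033,0.002],[0,-0.001,0.0009,0.038,0.002],[0,-0.001,0.0009,0.043,0.002],[0,-0.001,0.0009,0.045,0.002]]
  ]
}}

```text
time_s: 10.08
tool_pos: [0.614, 0.2169, 0.1355]
tool_rot: [-179.9, -0.1, 90.0]
force: [0.3, 0.1, -1.5]
grip_width: 0.025
```

{"fn": "servo_tool", "kwargs": {
  "plan": [
    [[0,0,0,0.003,0],[0,0,0,0.006,0],[0,0,0,0.009,0],[0,0,0,0.011,0],[0,0,0,0.0125,0],[0,0,0,0.0135,0],[0,0,0,0.0145,0],[0,0,0,0.015,0],[0,0,0,0.015,0]]
  ]
}}

```text
time_s: 10.83
tool_pos: [0.6148, 0.2175, 0.123]
tool_rot: [179.9, -0.2, 90.0]
force: [-2.4, 1.2, 8.0]
grip_width: 0.0252
```

{"fn": "servo_tool", "kwargs": {
  "plan": [
    [[0,0,0,0.002,0],[0,0,0,0.002,0],[0,0,0,0.002,0],[0,0,0,0.002,0],[0,0,0,0.002,0],[0,0,0,0.002,0],[0,0,0,0.002,0],[0,0,0,0.002,0],[0,0,0,0.002,0],[0,0,0,0.002,0],[0,0,0,0.002,0],[0,0,0,0.002,0]]
  ]
}}

```text
time_s: 11.83
tool_pos: [0.6151, 0.218, 0.1231]
tool_rot: [179.9, -0.3, 90.0]
force: [-3.2, -0.6, 7.6]
grip_width: 0.0253
```

{"fn": "servo_tool", "kwargs": {
  "plan": [
    [[0,-0.0005,-0.0005,0.002,0],[0,-0.0005,-0.0005,0.002,0],[0,-0.0005,-0.0005,0.002,0],[0,-0.0005,-0.0005,0.002,0],[0,-0.0005,-0.0005,0.002,0],[0,-0.0005,-0.0005,0.002,0],[0,-0.0005,-0.0005,0.002,0],[0,-0.0005,-0.0005,0.002,0],[0,-0.0005,-0.0005,0.002,0],[0,-0.0005,-0.0005,0.002,0],[0,-0.0005,-0.0005,0.002,0],[0,-0.0005,-0.0005,0.002,0]]
  ]
}}

```text
time_s: 12.83
tool_pos: [0.6148, 0.218, 0.1231]
tool_rot: [179.8, -0.3, 90.0]
force: [-2.2, -0.2, 7.0]
grip_width: 0.025
```

{"fn": "servo_tool", "kwargs": {
  "plan": [
    [[0,0,0,0.002,0],[0,0,0,0.002,0],[0,0,0,0.002,0],[0,0,0,-0.003,0],[0,0,0,-0.01,0],[0,0,0,-0.02,0],[0,0,0,-0.035,0],[0,0,0,-0.05,0],[0,0,0,-0.066,0],[0,0,0,-0.066,0]]
  ]
}}

```text
time_s: 13.67
tool_pos: [0.6169, 0.2181, 0.1936]
tool_rot: [179.5, -0.5, 90.0]
force: [0.8, 0.8, -1.2]
grip_width: 0.0256
```

Run:
```python
from meas import *
S=dict(red=(.4632,.240),yel=(.6145,.217),grn=(.4483,.081),blu=(.6105,.0725))
b=cam('side','s5'); a=cam('top','t5'); print(blocks(b,S),blocks(a,S)); go(.4483,.0812,.185,90)
```

```text
{'red': (494.0, 235.2, 67, 50, 60.4), 'yel': (614.4, 218.2, 67, 67, 68.7), 'grn': (448.5, 82.8, 67, 70, 24.4), 'blu': (605.2, 81.4, 61, 50, 28.4)} {'yel': (611.2, 206.6, 46, 66, 67.9), 'grn': (448.5, 80.2, 65, 64, 24.4), 'blu': (611.5, 71.3, 65, 64, 27.9)}
t 13.8 pos [0.6152 0.2176 0.1898] rot [179.74  -0.39  90.02] F [-0.9  0.1 -2.2] w 0.0246 | GO mm [-136.4 -166.9    3.2] turn 0.0004
```

Red appears to have been knocked aside after its check, which is harmless. Green is next.

{"fn": "servo_tool", "kwargs": {
  "plan": [
    [[0,-0.02,-0.025,0,0],[0,-0.042,-0.052,0,0],[0,-0.065,-0.08,0,0],[0,-0.088,-0.107,0,0],[0,-0.111,-0.135,0.002,0],[0,-0.13,-0.159,0.004,0],[0,-0.1364,-0.1669,0.008,0],[0,-0.1364,-0.1669,0.008,0],[0,-0.1364,-0.1669,0.008,0],[0,-0.1364,-0.1669,0.008,0],[0,-0.1364,-0.1669,0.008,0]]
  ]
}}

```text
time_s: 14.68
tool_pos: [0.4493, 0.0822, 0.1801]
tool_rot: [179.7, -0.4, 90.1]
force: [-0.2, -0.3, -1.4]
grip_width: 0.025
```

Run:
```python
from meas import *
S=dict(red=(.4900,.240),yel=(.6145,.217),grn=(.4483,.081),blu=(.6105,.0725))
b=cam('side','s6'); a=cam('top','t6'); print(blocks(b,S),blocks(a,S)); go(.4483,.0813,.14,90)
```

```text
{'red': (501.3, 231.8, 68, 66, 61.3), 'yel': (614.5, 217.8, 67, 67, 68.1), 'grn': (448.0, 82.6, 66, 70, 24.4), 'blu': (610.1, 73.1, 65, 70, 28.2)} {'red': (501.5, 229.8, 66, 65, 61.0), 'yel': (617.2, 222.0, 51, 66, 68.5), 'blu': (621.2, 51.9, 66, 20, 28.3)}
t 14.8 pos [0.449  0.0819 0.18  ] rot [179.75  -0.34  90.08] F [ 0.2  0.7 -1. ] w 0.0252 | GO mm [-0.8 -0.9 40. ] turn 0.0014
```

{"fn": "servo_tool", "kwargs": {
  "plan": [
    [[0,-0.0014,-0.0013,0.004,0.001],[0,-0.0014,-0.0013,0.01,0.001],[0,-0.0014,-0.0013,0.015,0.001],[0,-0.0014,-0.0013,0.018,0.001],[0,-0.0014,-0.0013,0.021,0.001],[0,-0.0014,-0.0013,0.024,0.001],[0,-0.0014,-0.0013,0.027,0.001],[0,-0.0014,-0.0013,0.03,0.001],[0,-0.0014,-0.0013,0.034,0.001],[0,-0.0014,-0.0013,0.04,0.001],[0,-0.0014,-0.0013,0.046,0.001],[0,-0.0014,-0.0013,0.05,0.001]]
  ]
}}

```text
time_s: 15.78
tool_pos: [0.4475, 0.0807, 0.129]
tool_rot: [179.8, -0.3, 90.0]
force: [0.0, -0.0, -1.2]
grip_width: 0.0247
```

{"fn": "servo_tool", "kwargs": {
  "plan": [
    [[0,0,0,0.003,0],[0,0,0,0.006,0],[0,0,0,0.009,0],[0,0,0,0.011,0],[0,0,0,0.012,0],[0,0,0,0.013,0],[0,0,0,0.014,0],[0,0,0,0.0145,0],[0,0,0,0.0145,0]]
  ]
}}

```text
time_s: 16.53
tool_pos: [0.4488, 0.0815, 0.1169]
tool_rot: [179.7, -0.4, 90.0]
force: [-3.4, -0.7, 11.8]
grip_width: 0.025
```

{"fn": "servo_tool", "kwargs": {
  "plan": [
    [[0,-0.0005,-0.0003,0.002,0],[0,-0.0005,-0.0003,0.002,0],[0,-0.0005,-0.0003,0.002,0],[0,-0.0005,-0.0003,0.002,0],[0,-0.0005,-0.0003,0.002,0],[0,-0.0005,-0.0003,0.002,0],[0,-0.0005,-0.0003,0.002,0],[0,-0.0005,-0.0003,0.002,0],[0,-0.0005,-0.0003,0.002,0],[0,-0.0005,-0.0003,0.002,0],[0,-0.0005,-0.0003,0.002,0],[0,-0.0005,-0.0003,0.002,0]]
  ]
}}

```text
time_s: 17.53
tool_pos: [0.4491, 0.0815, 0.1169]
tool_rot: [179.6, -0.5, 90.0]
force: [-3.1, 0.1, 10.4]
grip_width: 0.0248
```

{"fn": "servo_tool", "kwargs": {
  "plan": [
    [[0,-0.0005,-0.0005,0.002,0],[0,-0.0005,-0.0005,0.002,0],[0,-0.0005,-0.0005,0.002,0],[0,-0.0005,-0.0005,0.002,0],[0,-0.0005,-0.0005,0.002,0],[0,-0.0005,-0.0005,0.002,0],[0,-0.0005,-0.0005,0.002,0],[0,-0.0005,-0.0005,0.002,0],[0,-0.0005,-0.0005,0.002,0],[0,-0.0005,-0.0005,0.002,0],[0,-0.0005,-0.0005,0.002,0],[0,-0.0005,-0.0005,0.002,0]]
  ]
}}

```text
time_s: 18.53
tool_pos: [0.449, 0.0815, 0.1169]
tool_rot: [179.6, -0.6, 90.0]
force: [-3.4, -0.5, 10.4]
grip_width: 0.0252
```

Held for about 2.3 s at roughly 11 N. I'll hold briefly, lift, and look at blue.

{"fn": "servo_tool", "kwargs": {
  "plan": [
    [[0,0,-0.0005,0.002,0],[0,0,-0.0005,0.002,0],[0,0,-0.0005,0.002,0],[0,0,0,-0.003,0],[0,0,0,-0.01,0],[0,0,0,-0.02,0],[0,0,0,-0.035,0],[0,0,0,-0.055,0],[0,0,0,-0.072,0],[0,0,0,-0.072,0]]
  ]
}}

```text
time_s: 19.37
tool_pos: [0.451, 0.0813, 0.193]
tool_rot: [179.2, -0.7, 90.0]
force: [1.3, 0.6, -0.4]
grip_width: 0.0249
```

Run:
```python
from meas import *
S=dict(red=(.5013,.231),yel=(.6145,.217),grn=(.4483,.081),blu=(.6105,.0725))
b=cam('side','s7'); a=cam('top','t7'); print(blocks(b,S),blocks(a,S)); go(.6098,.0717,.185,90)
```

```text
{'red': (501.1, 232.0, 68, 66, 60.9), 'yel': (614.5, 218.4, 68, 67, 68.9), 'grn': (448.3, 82.7, 67, 70, 24.4), 'blu': (610.0, 73.5, 65, 70, 28.2)} {'red': (501.8, 230.2, 66, 64, 61.0), 'yel': (619.2, 226.0, 43, 65, 68.9), 'blu': (622.6, 44.7, 63, 16, 17.1)}
t 19.5 pos [0.449  0.0809 0.1895] rot [179.47  -0.63  90.03] F [-0.3 -0.3 -1.1] w 0.0253 | GO mm [ -9.3 160.8   5.9] turn 0.0005
```

{"fn": "servo_tool", "kwargs": {
  "plan": [
    [[0,-0.002,0.035,0,0],[0,-0.004,0.07,0,0],[0,-0.006,0.105,0,0],[0,-0.0097,0.14,0.004,0],[0,-0.0097,0.1605,0.008,0],[0,-0.0097,0.1605,0.01,0],[0,-0.0097,0.1605,0.01,0],[0,-0.0097,0.1605,0.01,0],[0,-0.0097,0.1605,0.01,0]]
  ]
}}

```text
time_s: 20.22
tool_pos: [0.6083, 0.0715, 0.1805]
tool_rot: [179.5, -0.6, 90.0]
force: [-0.8, 0.0, -1.9]
grip_width: 0.0251
```

Run:
```python
from meas import *
S=dict(red=(.5013,.231),yel=(.6145,.217),grn=(.4483,.081),blu=(.6105,.0725))
b=cam('side','s8'); print(blocks(b,S)); go(.6096,.0713,.14,90)
```

```text
{'red': (501.0, 232.1, 68, 66, 60.9), 'yel': (614.3, 218.0, 67, 67, 68.9), 'grn': (448.1, 82.5, 66, 70, 24.5), 'blu': (610.3, 73.2, 65, 69, 28.3)}
t 20.3 pos [0.6086 0.0716 0.181 ] rot [179.5   -0.67  90.05] F [ 0.2  0.1 -1.7] w 0.0252 | GO mm [-0.8  0.7 41. ] turn 0.0009
```

Blue's floor should be at TCP z ≈ 0.111, and contact with the top face would be at 0.159.

{"fn": "servo_tool", "kwargs": {
  "plan": [
    [[0,-0.0004,0.0008,0.004,0],[0,-0.0004,0.0008,0.01,0],[0,-0.0004,0.0008,0.015,0],[0,-0.0004,0.0008,0.018,0],[0,-0.0004,0.0008,0.021,0],[0,-0.0004,0.0008,0.024,0],[0,-0.0004,0.0008,0.027,0],[0,-0.0004,0.0008,0.031,0],[0,-0.0004,0.0008,0.038,0],[0,-0.0004,0.0008,0.046,0],[0,-0.0004,0.0008,0.053,0],[0,-0.0004,0.0008,0.057,0]]
  ]
}}

```text
time_s: 21.27
tool_pos: [0.6091, 0.0718, 0.1223]
tool_rot: [179.6, -0.6, 90.1]
force: [-0.8, -0.6, -1.8]
grip_width: 0.0248
```

{"fn": "servo_tool", "kwargs": {
  "plan": [
    [[0,0,0,0.003,0],[0,0,0,0.006,0],[0,0,0,0.009,0],[0,0,0,0.0105,0],[0,0,0,0.0115,0],[0,0,0,0.0125,0],[0,0,0,0.0135,0],[0,0,0,0.0135,0],[0,0,0,0.0135,0]]
  ]
}}

```text
time_s: 22.02
tool_pos: [0.6102, 0.0721, 0.111]
tool_rot: [179.5, -0.7, 90.0]
force: [-2.1, -0.5, 7.5]
grip_width: 0.025
```

{"fn": "servo_tool", "kwargs": {
  "plan": [
    [[0,-0.0003,-0.0005,0.002,0],[0,-0.0003,-0.0005,0.002,0],[0,-0.0003,-0.0005,0.002,0],[0,-0.0003,-0.0005,0.002,0],[0,-0.0003,-0.0005,0.002,0],[0,-0.0003,-0.0005,0.002,0],[0,-0.0003,-0.0005,0.002,0],[0,-0.0003,-0.0005,0.002,0],[0,-0.0003,-0.0005,0.002,0],[0,-0.0003,-0.0005,0.002,0],[0,-0.0003,-0.0005,0.002,0],[0,-0.0003,-0.0005,0.002,0]]
  ]
}}

```text
time_s: 23.02
tool_pos: [0.6102, 0.0721, 0.111]
tool_rot: [179.4, -0.8, 90.1]
force: [-2.5, -0.3, 7.1]
grip_width: 0.0253
```

{"fn": "servo_tool", "kwargs": {
  "plan": [
    [[0,-0.0003,-0.0005,0.002,0],[0,-0.0003,-0.0005,0.002,0],[0,-0.0003,-0.0005,0.002,0],[0,-0.0003,-0.0005,0.002,0],[0,-0.0003,-0.0005,0.002,0],[0,-0.0003,-0.0005,0.002,0],[0,-0.0003,-0.0005,0.002,0],[0,-0.0003,-0.0005,0.002,0],[0,-0.0003,-0.0005,0.002,0],[0,-0.0003,-0.0005,0.002,0],[0,-0.0003,-0.0005,0.002,0],[0,-0.0003,-0.0005,0.002,0]]
  ]
}}

```text
time_s: 24.02
tool_pos: [0.6102, 0.0719, 0.111]
tool_rot: [179.3, -0.8, 90.1]
force: [-2.4, -0.0, 7.9]
grip_width: 0.0249
```

{"fn": "servo_tool", "kwargs": {
  "plan": [
    [[0,0,0,0.002,0],[0,0,0,0.002,0],[0,0,0,0.002,0],[0,0,0,-0.003,0],[0,0,0,-0.012,0],[0,0,0,-0.03,0],[0,0,0,-0.055,0],[0,0,0,-0.085,0],[0,0,0,-0.11,0],[0,0,0,-0.118,0],[0,0,0,-0.118,0]]
  ]
}}

```text
time_s: 24.93
tool_pos: [0.6105, 0.0702, 0.2319]
tool_rot: [179.0, -0.9, 90.0]
force: [-0.4, -0.1, -1.8]
grip_width: 0.0252
```

Run:
```python
from h import *
go(.4835,.381,.225,90)
```

```text
t 24.9 pos [0.6105 0.0702 0.2319] rot [179.02  -0.9   90.05] F [-0.4 -0.1 -1.8] w 0.0252 | GO mm [ 310.8 -126.9    9.6] turn 0.0008
```

{"fn": "servo_tool", "kwargs": {
  "plan": [
    [[0,0.035,-0.014,0,0],[0,0.07,-0.028,0,0],[0,0.105,-0.042,0,0],[0,0.14,-0.056,0,0],[0,0.175,-0.07,0,0],[0,0.21,-0.084,0,0],[0,0.245,-0.1,0,0],[0,0.28,-0.114,0,0],[0,0.31,-0.127,0.003,0],[0,0.3105,-0.127,0.006,0],[0,0.3105,-0.127,0.006,0],[0,0.3105,-0.127,0.006,0]]
  ]
}}

```text
time_s: 25.93
tool_pos: [0.4828, 0.3796, 0.2264]
tool_rot: [179.1, -0.7, 90.1]
force: [0.6, -0.6, -1.0]
grip_width: 0.0254
```

Run:
```python
from h import *
go(.483,.3804,.2,90)
b=cam('side','s9')
u,v=proj(b,[.485,.382,.12]).astype(int)
cv2.imwrite('pics/s9c.png',cv2.resize(b['image'][v-40:v+40,u-50:u+50,::-1],(700,560)));print(u,v)
```

```text
t 25.9 pos [0.4828 0.3796 0.2264] rot [179.13  -0.71  90.06] F [ 0.6 -0.6 -1. ] w 0.0254 | GO mm [ 0.5 -0.2 26.4] turn 0.001
320 339
```

View pics/s9c.png

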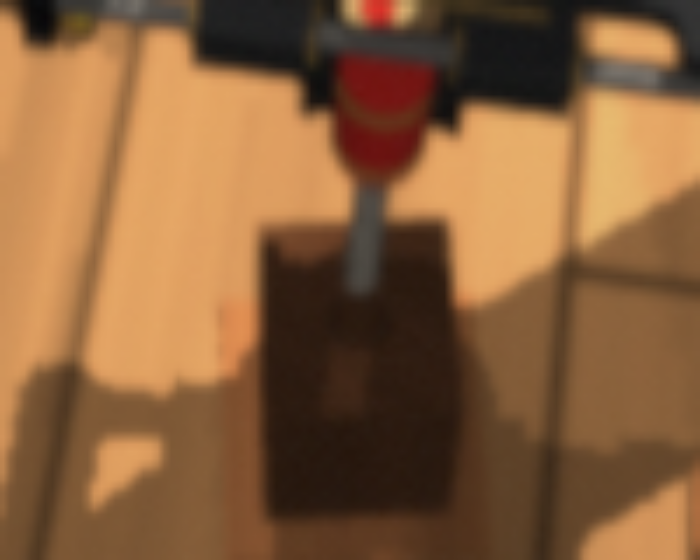

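The tip is at crop (360,292), just above the holder mouth at (360,318). It is aligned, so I'm inserting it.

{"fn": "servo_tool", "kwargs": {
  "plan": [
    [[0,0.0005,0,0.008,0],[0,0.0005,0,0.016,0],[0,0.0005,0,0.022,0],[0,0.0005,0,0.027,0],[0,0.0005,0,0.032,0],[0,0.0005,0,0.037,0],[0,0.0005,0,0.042,0],[0,0.0005,0,0.047,0],[0,0.0005,0,0.052,0],[0,0.0005,0,0.056,0],[0,0.0005,0,0.06,0],[0,0.0005,0,0.06,0]]
  ]
}}

```text
time_s: 26.98
tool_pos: [0.4842, 0.3799, 0.1661]
tool_rot: [179.1, -0.7, 90.0]
force: [1.0, -0.8, -2.0]
grip_width: 0.0247
```

Run:
```python
from h import *
go(.4833,.3808,.113,90)
```

```text
t 27.0 pos [0.4842 0.3799 0.1661] rot [179.14  -0.69  89.95] F [ 1.  -0.8 -2. ] w 0.0247 | GO mm [ 0.3 -1.7 53.1] turn -0.0008
```

{"fn": "servo_tool", "kwargs": {
  "plan": [
    [[0,0.0003,-0.001,0.006,0],[0,0.0003,-0.001,0.014,0],[0,0.0003,-0.001,0.022,0],[0,0.0003,-0.001,0.03,0],[0,0.0003,-0.001,0.038,0],[0,0.0003,-0.001,0.046,0],[0,0.0003,-0.001,0.051,0],[0,0.0003,-0.001,0.055,0],[0,0.0003,-0.001,0.0565,0],[0,0.0003,-0.001,0.058,0],[0,0.0003,-0.001,0.058,0],[0,0.0003,-0.001,0.058,0]]
  ]
}}

```text
time_s: 27.98
tool_pos: [0.484, 0.3812, 0.1093]
tool_rot: [179.1, -0.7, 90.0]
force: [-2.2, -2.2, 5.4]
grip_width: 0.0251
```

Home: z is 0.1093 as at the pick, with about 6 N of contact. Releasing and rising.

{"fn": "servo_tool", "kwargs": {
  "plan": [
    [[0.02,0,0,0,0],[0.045,0,0,0,0],[0.06,0,0,0,0],[0.06,0,0,0,0],[0.06,0,0,0,0],[0.06,0,0,-0.01,0],[0.06,0,0,-0.04,0],[0.06,0,0,-0.08,0],[0.06,0,0,-0.11,0],[0.06,0,0,-0.12,0],[0.06,0,0,-0.12,0]]
  ]
}}

```text
time_s: 28.9
tool_pos: [0.4841, 0.3809, 0.234]
tool_rot: [178.8, -1.1, 90.0]
force: [-0.3, 0.5, -0.1]
grip_width: 0.06
```

Run:
```python
from h import *
c=cam('side','s10'); P=cloud(c); I=c['image'].astype(int)
m=(I[...,0]>90)&(I[...,1]<60)&(I[...,2]<60)&(P[...,1]>.34)&(P[...,2]>.1); print(m.sum(),P[m].min(0).round(3),P[m].max(0).round(3))
# stamper frame from plate (both views) and axle geometry
psi=np.radians(-10.45); ex=np.array([np.cos(psi),np.sin(psi)]); ey=np.array([-ex[1],ex[0]])
for n in('top0','side0'):
    d=dict(np.load(f'pics/{n}.npz')); P=cloud(d); I=d['image'].astype(int)
    m=(P[...,2]>.09)&(P[...,2]<.114)&(P[...,1]<-.1)&(P[...,1]>-.3)&(P[...,0]>.46)&(P[...,0]<.6)
    k,l,st,ce=cv2.connectedComponentsWithStats(m.astype(np.uint8))
    for i in range(1,k):
        if st[i,4]>30:
            q=P[l==i]; xx=q[:,:2]@ex; yy=q[:,:2]@ey
            # circle fit in stamper x-z with R=.045
            A=np.c_[2*xx,2*q[:,2],np.ones(len(xx))]; s=np.linalg.lstsq(A,xx**2+q[:,2]**2,rcond=None)[0]
            top=q[:,2]>.1
            print(n,len(xx),'x_mid',((xx.min()+xx.max())/2).round(4),'fit x,z',s[:2].round(4),'y mean/min/max',yy.mean().round(4),yy.min().round(4),yy.max().round(4))
print('grip sx sy', np.array([[.498,-.35]])@np.c_[ex,ey], 'plate c', np.array([[.5444,-.2403]])@np.c_[ex,ey])
```

```text
184 [0.472 0.363 0.101] [0.678 0.43  0.348]
top0 116 x_mid 0.5544 fit x,z [0.5543 0.0718] y mean/min/max -0.0344 -0.044 -0.0255
top0 119 x_mid 0.555 fit x,z [0.5548 0.075 ] y mean/min/max -0.0971 -0.1072 -0.0886
top0 126 x_mid 0.5521 fit x,z [0.5543 0.0721] y mean/min/max -0.1566 -0.1662 -0.1478
side0 143 x_mid 0.5537 fit x,z [0.5533 0.0835] y mean/min/max -0.1517 -0.1662 -0.1423
side0 153 x_mid 0.5522 fit x,z [0.5527 0.0818] y mean/min/max -0.0924 -0.1067 -0.0832
side0 158 x_mid 0.5531 fit x,z [0.5533 0.0798] y mean/min/max -0.032 -0.0451 -0.0232
grip sx sy [[ 0.55322205 -0.2538688 ]] plate c [[ 0.57895533 -0.13757242]]
```

```bash
cat > unroll.py <<'E'
from h import *
psi=np.radians(-10.45); ex=np.array([np.cos(psi),np.sin(psi)]); ey=np.array([-ex[1],ex[0]])
SY=dict(L=-.0345,M=-.0945,R=-.1545); SX=.5537
def unroll(d,dy=0,dx=0):
    th=np.radians(np.arange(-90,91,1)); yy=np.linspace(-.011,.011,23); out=[]
    I=d['image'][:,:,::-1]
    for k,sy in SY.items():
        mp=np.zeros((len(yy),len(th),2),np.float32)
        for i,y in enumerate(yy):
            for j,t in enumerate(th):
                p=ex*(SX+dx+.045*np.sin(t))+ey*(sy+dy-y)  # row 0 = left(+y)
                mp[i,j]=proj(d,[p[0],p[1],.062+.045*np.cos(t)])
        s=cv2.remap(I,mp[...,0],mp[...,1],cv2.INTER_CUBIC); out.append(s)
    return out
E
python3 - <<'E'
from unroll import *
rows=[]
for n,dy in(('top0',-.001),('side0',.002)):
    d=dict(np.load(f'pics/{n}.npz'))
    for k,s in zip('LMR',unroll(d,dy)):
        mid=s[6:17].astype(int); r=mid[...,2]-mid[...,1]; pr=r.mean(0)
        pk=[j-90 for j in range(2,179) if pr[j]==pr[max(0,j-12):j+13].max() and pr[j]>25]
        print(n,k,'red lines at',pk,[round(pr[p+90]) for p in pk])
        b=cv2.resize(s,None,fx=4.2,fy=4,interpolation=cv2.INTER_CUBIC)
        for t in(-60,-30,0,30,60): cv2.line(b,(int((t+90.5)*4.2),0),(int((t+90.5)*4.2),4),(0,255,0),2)
        rows+= [b,np.zeros((4,b.shape[1],3),np.uint8)]
cv2.imwrite('pics/unr.png',np.vstack(rows)); print(np.vstack(rows).shape)
E
```

```text
top0 L red lines at [-38, 23] [41, 31]
top0 M red lines at [-31, 31] [34, 34]
top0 R red lines at [-49, 11, 73, 77] [58, 30, 28, 28]
side0 L red lines at [-41, 20] [45, 30]
side0 M red lines at [-34, 28] [40, 35]
side0 R red lines at [-52, 7, 62, 63, 64] [48, 27, 33, 33, 33]
(576, 760, 3)
```

View pics/unr.png

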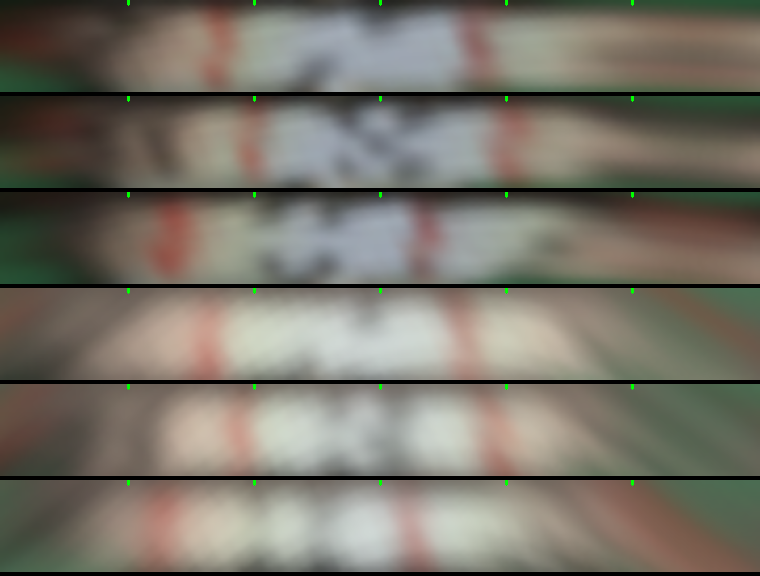

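In the unrolled rims the middle wheel reads 5, centred at 0°. The left wheel shows two diagonal dots (2) at -7.5°, so it needs +67.5° to reach 3. The right wheel shows four dots (4) at -19.5°, so it needs -100.5° to reach 2. Moving to the left wheel.

```bash
cat >> unroll.py <<'E'
def gos(sx,sy,z,yaw=169.55):
    o=readout.get_obs(); p=o['tool_pos'][:2]; print('stamper frame TCP',(p@ex*1000).round(1),(p@ey*1000).round(1))
    q=ex*sx+ey*sy; go(q[0],q[1],z,yaw)
E
python3 - <<'E'
from unroll import *
gos(.5358,-.0345,.16)
print(readout.get_obs()['qpos'].round(0))
E
```

```text
stamper frame TCP 406.0 461.5
t 28.9 pos [0.483  0.3802 0.231 ] rot [179.    -0.88  89.96] F [-0.1 -0.3 -0.3] w 0.0601 | GO mm [-512.3   37.    63.8] turn -1.3891
[-55.  12.  17.  88.  -4.  79. -38.]
```

{"fn": "servo_tool", "kwargs": {
  "plan": [
    [[0.04,-0.036,0.003,0,-0.11],[0.04,-0.073,0.006,0,-0.23],[0.04,-0.11,0.009,0,-0.35],[0.03,-0.147,0.012,0,-0.47],[0.03,-0.184,0.015,0,-0.59],[0.03,-0.22,0.018,0,-0.7],[0.03,-0.257,0.02,0,-0.82],[0.03,-0.294,0.022,0,-0.94],[0.03,-0.33,0.025,0,-1.06],[0.03,-0.367,0.028,0,-1.17],[0.03,-0.404,0.031,0,-1.29],[0.03,-0.44,0.033,0,-1.389]]
  ]
}}

```text
time_s: 29.95
tool_pos: [0.5142, -0.0571, 0.2229]
tool_rot: [179.0, 0.6, 169.2]
force: [1.0, 0.3, -1.5]
grip_width: 0.0303
```

Run:
```python
from unroll import *
gos(.5358,-.0345,.13)
print(readout.get_obs()['qpos'].round(0))
```

```text
stamper frame TCP 516.0 37.1
t 29.9 pos [ 0.5142 -0.0571  0.2229] rot [178.98   0.64 169.24] F [ 1.   0.3 -1.5] w 0.0303 | GO mm [-19.1 -73.1  91.8] turn -0.0054
[-30.  -0.  35. 101.  -1.  78.  84.]
```

{"fn": "servo_tool", "kwargs": {
  "plan": [
    [[0.03,-0.01,-0.035,0,-0.005],[0.03,-0.0191,-0.0731,0.02,-0.005],[0.03,-0.0191,-0.0731,0.05,-0.005],[0.03,-0.0191,-0.0731,0.08,-0.005],[0.03,-0.0191,-0.0731,0.0915,-0.005],[0.03,-0.0191,-0.0731,0.0915,-0.005],[0.03,-0.0191,-0.0731,0.0915,-0.005],[0.03,-0.0191,-0.0731,0.0915,-0.005]]
  ]
}}

```text
time_s: 30.62
tool_pos: [0.5215, -0.1307, 0.1314]
tool_rot: [179.0, 0.7, 169.6]
force: [0.1, -0.8, 0.2]
grip_width: 0.0299
```

Run:
```python
from unroll import *
gos(.5358,-.0345,.0698)
b=cam('side','s11'); u,v=proj(b,[.53,-.15,.1]).astype(int)
cv2.imwrite('pics/s11c.png',cv2.resize(b['image'][v-45:v+45,u-60:u+60,::-1],(760,570),interpolation=cv2.INTER_CUBIC))
```

```text
stamper frame TCP 536.6 -34.0
t 30.6 pos [ 0.5215 -0.1307  0.1314] rot [178.99   0.73 169.59] F [ 0.1 -0.8  0.2] w 0.0299 | GO mm [ 1.6 -1.6 61.6] turn 0.0006
```

View pics/s11c.png

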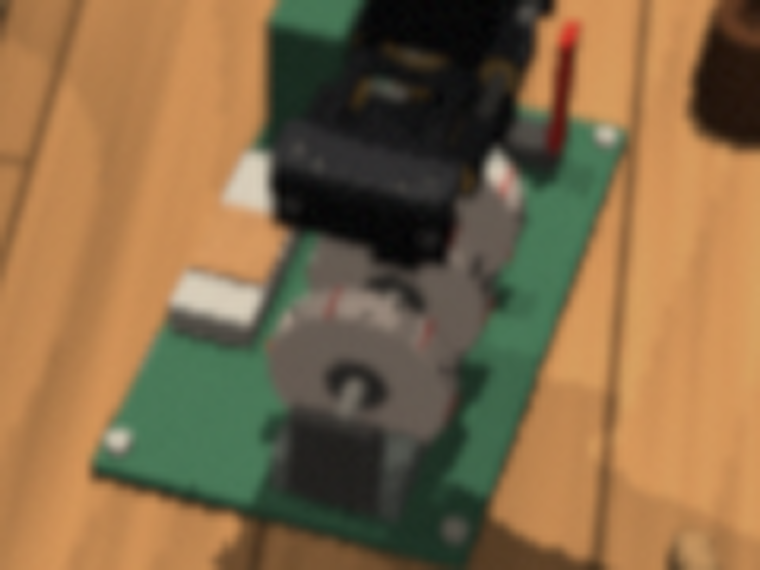

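{"fn": "servo_tool", "kwargs": {
  "plan": [
    [[0.03,0.001,-0.0005,0.012,0],[0.03,0.0012,-0.001,0.022,0],[0.03,0.0014,-0.0012,0.032,0],[0.03,0.0016,-0.0014,0.042,0],[0.03,0.0016,-0.0016,0.052,0],[0.03,0.0016,-0.0016,0.06,0],[0.03,0.0016,-0.0016,0.0616,0],[0.03,0.0016,-0.0016,0.0616,0],[0.03,0.0016,-0.0016,0.0616,0]]
  ],
  "force": 8
}}

```text
time_s: 31.42
tool_pos: [0.5212, -0.1313, 0.0703]
tool_rot: [179.0, 0.8, 169.6]
force: [0.2, -0.0, 0.4]
grip_width: 0.0302
```

{"fn": "servo_tool", "kwargs": {
  "plan": [
    [[0.02,0,0,0,0],[0.0,0,0,0,0],[0.0,0,0,0,0],[0.0,0,0,0,0],[0.0,0,0,0,0],[0.0,0,0,0,0]]
  ]
}}

```text
time_s: 31.92
tool_pos: [0.5217, -0.1311, 0.0708]
tool_rot: [178.9, 0.8, 169.6]
force: [-0.8, 1.8, 3.0]
grip_width: 0.0176
```

```bash
cat >> unroll.py <<'E'
def arc(da,n=11):
    """tool-axis shifts (mm) that carry the grasp point round the axle by da degrees"""
    o=readout.get_obs(); from scipy.spatial.transform import Rotation as Ro
    R=Ro.from_euler('xyz',o['tool_rot'],degrees=True).as_matrix(); g=o['tool_pos']+R[:,2]*env.pinch_z
    dx=g[:2]@ex-SX; dz=g[2]-.062; r=np.hypot(dx,dz); t=np.arctan2(dx,dz)
    print('grasp r',r.round(4),'angle',np.degrees(t).round(1),'sy',(g[:2]@ey).round(4),'F',o['force'].round(1),'w',o['grip_width'].round(4))
    for k in range(1,n+1):
        a=t+np.radians(da*k/n); d=np.r_[ex*(r*np.sin(a)-dx),r*np.cos(a)-dz]; print((R.T@d*1000).round(1).tolist(),end=' ')
    print()
E
python3 - <<'E'
from unroll import *
arc(67.5)
E
```

```text
Traceback (most recent call last):
  File "unroll.py", line 23, in arc
    print('grasp r',r.round(4),'angle',np.degrees(t).round(1),'sy',(g[:2]@ey).round(4),'F',o['force'].round(1),'w',o['grip_width'].round(4))
                                                                                                                   ^^^^^^^^^^^^^^^^^^^^^
AttributeError: 'float' object has no attribute 'round'
```

```bash
sed -i "s/o\['grip_width'\].round(4))/round(o['grip_width'],4))/" unroll.py
python3 - <<'E'
from unroll import *
arc(67.5)
E
```

```text
grasp r 0.0324 angle -32.0 sy -0.0346 F [-0.8  1.8  3. ] w 0.0176
[-3.1, 0.0, -1.6] [-6.3, 0.0, -2.9] [-9.6, 0.1, -3.9] [-13.0, 0.1, -4.4] [-16.5, 0.1, -4.7] [-20.0, 0.1, -4.5] [-23.4, 0.1, -4.0] [-26.7, 0.0, -3.1] [-30.0, 0.0, -1.8] [-33.0, -0.0, -0.2] [-35.9, -0.1, 1.7]
```

{"fn": "servo_tool", "kwargs": {
  "plan": [
    [[0,-0.0031,0,-0.0016,0],[0,-0.0063,0,-0.0029,0],[0,-0.0096,0,-0.0039,0],[0,-0.013,0,-0.0044,0],[0,-0.0165,0,-0.0047,0],[0,-0.02,0,-0.0045,0],[0,-0.0234,0,-0.004,0],[0,-0.0267,0,-0.0031,0],[0,-0.03,0,-0.0018,0],[0,-0.033,0,-0.0002,0],[0,-0.0359,0,0.0017,0],[0,-0.0359,0,0.0017,0]]
  ]
}}

```text
time_s: 32.92
tool_pos: [0.5597, -0.1381, 0.0706]
tool_rot: [179.0, 1.1, 169.6]
force: [1.8, 0.9, 3.4]
grip_width: 0.0179
```

{"fn": "servo_tool", "kwargs": {
  "plan": [
    [[0,0,0,0,0],[0.015,0,0,0,0],[0.03,0,0,0,0],[0.03,0,0,0,0],[0.03,0,0,-0.02,0],[0.03,0,0,-0.05,0],[0.03,0.03,0,-0.09,0],[0.03,0.06,0,-0.12,0],[0.03,0.09,0,-0.12,0],[0.03,0.12,0,-0.12,0],[0.03,0.15,0,-0.12,0],[0.03,0.15,0,-0.12,0]]
  ]
}}

```text
time_s: 33.92
tool_pos: [0.405, -0.1119, 0.1872]
tool_rot: [178.8, 1.0, 169.6]
force: [-0.1, -0.2, -1.4]
grip_width: 0.0297
```

```bash
cat > red.py <<'E'
from unroll import *
import sys
def lines(tag):
    rows=[]
    for n,dy in(('top',-.001),('side',.002)):
        d=cam(n,tag+n)
        for k,s in zip('LMR',unroll(d,dy)):
            mid=s[6:17].astype(int); pr=(mid[...,2]-mid[...,1]).mean(0)
            pk=[j-90 for j in range(15,166) if pr[j]==pr[max(0,j-12):j+13].max() and pr[j]>22]
            print(n,k,pk,[round(pr[p+90]) for p in pk]); rows.append(cv2.resize(s,None,fx=4.2,fy=4,interpolation=cv2.INTER_CUBIC)); rows.append(np.zeros((4,rows[-1].shape[1],3),np.uint8))
    cv2.imwrite(f'pics/{tag}.png',np.vstack(rows))
lines(sys.argv[1])
E
python3 red.py w1
python3 - <<'E'
from unroll import *
gos(.5537,-.1545,.16)
E
```

```text
top L [71, 74] [24, 24]
top M [] []
top R [] []
side L [-50, 10, 66] [58, 24, 24]
side M [-34, 28] [41, 35]
side R [-52, 8, 64] [50, 28, 35]
stamper frame TCP 422.9 -36.5
t 34.0 pos [ 0.4093 -0.1126  0.1879] rot [178.85   1.22 169.61] F [0.6 0.2 0.6] w 0.03 | GO mm [-130.  -118.8   28.3] turn 0.001
```

The left wheel slipped and sits at about -17°, so it will need a correction. I'll do the right wheel now with a firmer grip.

{"fn": "servo_tool", "kwargs": {
  "plan": [
    [[0.03,-0.025,-0.02,0,0],[0.03,-0.05,-0.04,0,0],[0.03,-0.075,-0.058,0,0],[0.03,-0.1,-0.077,0,0],[0.03,-0.125,-0.096,0,0],[0.03,-0.15,-0.115,0.01,0],[0.03,-0.1544,-0.1188,0.03,0],[0.03,-0.1544,-0.1188,0.058,0],[0.03,-0.1544,-0.1188,0.058,0],[0.03,-0.1544,-0.1188,0.058,0],[0.03,-0.1544,-0.1188,0.058,0]]
  ]
}}

```text
time_s: 34.93
tool_pos: [0.542, -0.2568, 0.1316]
tool_rot: [178.9, 1.3, 169.6]
force: [-0.2, -0.3, 1.4]
grip_width: 0.03
```

Run:
```python
from unroll import *
gos(.5782,-.1545,.0645)
```

```text
stamper frame TCP 579.6 -154.2
t 34.9 pos [ 0.542  -0.2568  0.1316] rot [178.93   1.26 169.63] F [-0.2 -0.3  1.4] w 0.03 | GO mm [ 2.8 -1.6 67. ] turn 0.0014
```

{"fn": "servo_tool", "kwargs": {
  "plan": [
    [[0.03,0.002,0,0.012,0.001],[0.03,0.002,-0.0005,0.024,0.001],[0.03,0.0025,-0.001,0.036,0.001],[0.03,0.0028,-0.0014,0.046,0.001],[0.03,0.0028,-0.0016,0.056,0.001],[0.03,0.0028,-0.0016,0.064,0.001],[0.03,0.0028,-0.0016,0.067,0.001],[0.03,0.0028,-0.0016,0.067,0.001],[0.03,0.0028,-0.0016,0.067,0.001]]
  ],
  "force": 25
}}

```text
time_s: 35.68
tool_pos: [0.5407, -0.2571, 0.0646]
tool_rot: [178.9, 1.3, 169.6]
force: [-0.3, 0.1, 0.9]
grip_width: 0.0299
```

{"fn": "servo_tool", "kwargs": {
  "plan": [
    [[0.02,0,0,0,0],[0.0,0,0,0,0],[0.0,0,0,0,0],[0.0,0,0,0,0],[0.0,0,0,0,0],[0.0,0,0,0,0]]
  ]
}}

```text
time_s: 36.18
tool_pos: [0.5413, -0.2566, 0.0651]
tool_rot: [178.9, 1.3, 169.6]
force: [1.0, 2.2, 3.9]
grip_width: 0.0176
```

Run:
```python
from unroll import *
arc(-101,12)
```

```text
grasp r 0.033 angle 48.7 sy -0.1546 F [1.  2.2 3.9] w 0.0176
[3.4, 0.1, -3.5] [7.2, 0.1, -6.4] [11.5, 0.2, -8.7] [16.0, 0.2, -10.4] [20.7, 0.2, -11.5] [25.6, 0.2, -11.8] [30.4, 0.2, -11.4] [35.1, 0.2, -10.3] [39.6, 0.2, -8.5] [43.8, 0.1, -6.1] [47.6, 0.1, -3.1] [50.9, 0.0, 0.5]
```

{"fn": "servo_tool", "kwargs": {
  "plan": [
    [[0,0.0034,0.0001,-0.0035,0],[0,0.0072,0.0001,-0.0064,0],[0,0.0115,0.0002,-0.0087,0],[0,0.016,0.0002,-0.0104,0],[0,0.0207,0.0002,-0.0115,0],[0,0.0256,0.0002,-0.0118,0],[0,0.0304,0.0002,-0.0114,0],[0,0.0351,0.0002,-0.0103,0],[0,0.0396,0.0002,-0.0085,0],[0,0.0438,0.0001,-0.0061,0],[0,0.0476,0.0001,-0.0031,0],[0,0.0509,0,0.0005,0]]
  ]
}}

```text
time_s: 37.18
tool_pos: [0.4945, -0.248, 0.0683]
tool_rot: [178.8, 1.7, 169.6]
force: [-3.8, 4.5, 18.3]
grip_width: 0.0176
```

```bash
python3 - <<'E'
from unroll import *
arc(-1,1); gos(.52,-.1545,.0645)
E
python3 red.py w2
```

```text
grasp r 0.034 angle -42.5 sy -0.1546 F [-3.8  4.5 18.3] w 0.0176
[0.4, -0.0, 0.4] 
stamper frame TCP 531.3 -154.2
t 37.2 pos [ 0.4945 -0.248   0.0683] rot [178.78   1.72 169.61] F [-3.8  4.5 18.3] w 0.0176 | GO mm [11.4 -0.4  3.5] turn 0.001
top L [-47, 14, 72] [55, 35, 24]
top M [] []
top R [] []
side L [-50, 10, 66, 67] [58, 24, 23, 23]
side M [-33, 28] [29, 38]
side R [57] [27]
```

{"fn": "servo_tool", "kwargs": {
  "plan": [
    [[0.015,0,0,0,0],[0.03,0,0,0,0],[0.03,0,0,0,0],[0.03,0,0,-0.02,0],[0.03,0,0,-0.05,0],[0.03,0,0.02,-0.085,0],[0.03,0.02,0.05,-0.115,0],[0.03,0.05,0.08,-0.12,0],[0.03,0.08,0.11,-0.12,0],[0.03,0.1,0.13,-0.12,0],[0.03,0.1,0.13,-0.12,0]]
  ]
}}

```text
time_s: 38.2
tool_pos: [0.4117, -0.0985, 0.1883]
tool_rot: [178.5, 1.6, 170.0]
force: [0.1, 0.1, -0.4]
grip_width: 0.0298
```

```bash
python3 red.py w3
python3 - <<'E'
from unroll import *
gos(.5537,-.0345,.13)
E
```

```text
top L [70] [24]
top M [] []
top R [] []
side L [-50, 10, 66] [58, 24, 24]
side M [-34, 28] [41, 36]
side R [-53, 7, 62] [60, 27, 34]
stamper frame TCP 426.3 -26.6
t 38.3 pos [ 0.4144 -0.1034  0.1885] rot [178.65   1.72 169.69] F [-0.3 -1.1  0.5] w 0.0302 | GO mm [-125.5   -9.7   62.1] turn 0.0024
```

View pics/w3.png

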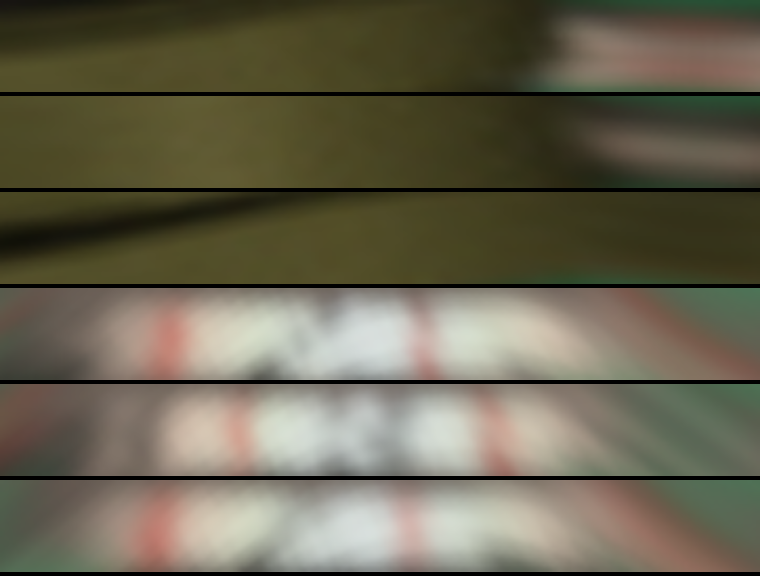

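The left wheel shows 3 at about -17°. The right wheel, at about -20°, is either 2 or 3, so I'll move the arm aside for a clear top view.

{"fn": "servo_tool", "kwargs": {
  "plan": [
    [[0.03,0,0.035,0,0],[0.03,0,0.07,0,0],[0.03,0,0.11,0,0],[0.03,0,0.15,0,0],[0.03,0,0.19,0,0],[0.03,0,0.23,0,0],[0.03,0,0.27,0,0],[0.03,0,0.31,0,0],[0.03,0,0.31,0,0]]
  ]
}}

```text
time_s: 39.05
tool_pos: [0.4706, 0.2092, 0.1955]
tool_rot: [178.6, 1.7, 170.1]
force: [0.2, -0.1, 0.4]
grip_width: 0.0299
```

```bash
python3 red.py w4
python3 - <<'E'
from unroll import *
im=cv2.imread('pics/w4.png'); old=cv2.imread('pics/unr.png')
cv2.imwrite('pics/w4b.png',np.vstack([im[:288],old[:288]]))
gos(.5537,-.0345,.13)
E
```

```text
top L [-47, 14, 73, 74] [55, 35, 24, 24]
top M [-31, 31] [33, 34]
top R [-51, -50, 11] [52, 52, 29]
side L [10, 65, 66] [25, 25, 25]
side M [28] [39]
side R [62] [37]
stamper frame TCP 426.5 283.6
t 39.1 pos [0.4709 0.2015 0.1954] rot [178.79   1.73 169.74] F [ 0.1  0.3 -0.1] w 0.0298 | GO mm [-124.1 -319.9   62.5] turn 0.0033
```

View pics/w4b.png

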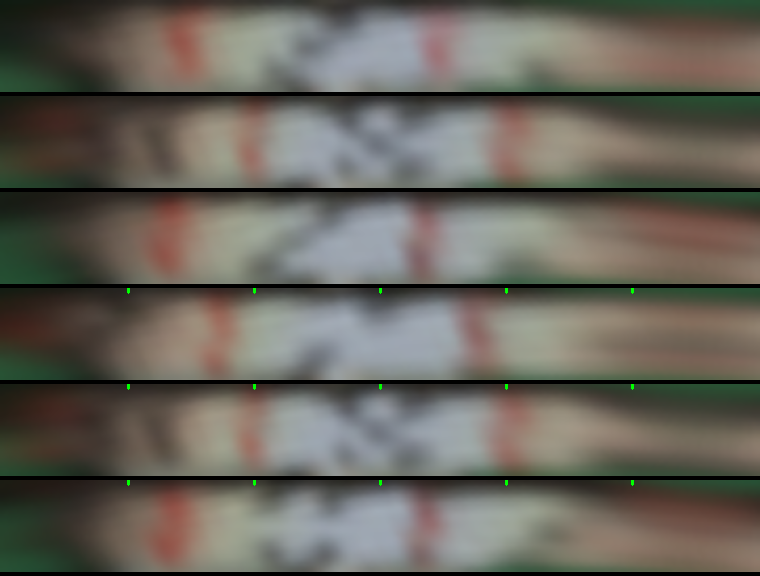

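The left wheel shows 3 at -16.5°. The right wheel shows 3 at -20°, so it needs another -40°. The wheels turned only about 0.7 of the commanded arc, so I'll scale the corrections up. Left first.

{"fn": "servo_tool", "kwargs": {
  "plan": [
    [[0.03,-0.01,-0.035,0,0.003],[0.03,-0.025,-0.07,0,0.003],[0.03,-0.04,-0.107,0,0.003],[0.03,-0.055,-0.144,0,0.003],[0.03,-0.068,-0.181,0,0.003],[0.03,-0.08,-0.217,0,0.003],[0.03,-0.095,-0.255,0,0.003],[0.03,-0.108,-0.292,0.02,0.003],[0.03,-0.1178,-0.32,0.045,0.003],[0.03,-0.1178,-0.32,0.06,0.003],[0.03,-0.1178,-0.32,0.06,0.003],[0.03,-0.1178,-0.32,0.06,0.003]]
  ],
  "force": 8
}}

```text
time_s: 40.15
tool_pos: [0.5308, -0.1353, 0.132]
tool_rot: [178.8, 1.6, 169.4]
force: [0.2, 1.3, -0.1]
grip_width: 0.0301
```

Run:
```python
from unroll import *
gos(.5473,-.0345,.0752)
```

```text
stamper frame TCP 546.5 -36.8
t 40.1 pos [ 0.5308 -0.1353  0.132 ] rot [178.83   1.62 169.37] F [ 0.2  1.3 -0.1] w 0.0301 | GO mm [ 0.8  1.1 56.8] turn -0.0032
```

{"fn": "servo_tool", "kwargs": {
  "plan": [
    [[0.03,0.0005,0.001,0.012,-0.003],[0.03,0.0008,0.0011,0.024,-0.003],[0.03,0.0008,0.0011,0.036,-0.003],[0.03,0.0008,0.0011,0.046,-0.003],[0.03,0.0008,0.0011,0.0545,-0.003],[0.03,0.0008,0.0011,0.0568,-0.003],[0.03,0.0008,0.0011,0.0568,-0.003],[0.02,0.0008,0.0011,0.0568,-0.003],[0,0.0008,0.0011,0.0568,-0.003],[0,0.0008,0.0011,0.0568,-0.003],[0,0.0008,0.0011,0.0568,-0.003],[0,0.0008,0.0011,0.0568,-0.003]]
  ]
}}

```text
time_s: 41.15
tool_pos: [0.5326, -0.133, 0.0759]
tool_rot: [178.8, 1.7, 169.6]
force: [-0.4, -0.1, 1.5]
grip_width: 0.0178
```

```bash
python3 - <<'E'
from unroll import *
arc(22.5,6)
E
python3 red.py w5
```

```text
grasp r 0.0332 angle -11.0 sy -0.0346 F [-0.4 -0.1  1.5] w 0.0178
[-2.2, 0.0, -0.3] [-4.3, 0.0, -0.4] [-6.5, 0.0, -0.4] [-8.7, 0.0, -0.3] [-10.8, -0.0, 0.0] [-12.9, -0.0, 0.4] 
top L [] []
top M [] []
top R [-50, 10] [54, 23]
side L [-49] [29]
side M [] []
side R [-53] [60]
```

{"fn": "servo_tool", "kwargs": {
  "plan": [
    [[0,-0.0022,0,-0.0003,0],[0,-0.0043,0,-0.0004,0],[0,-0.0065,0,-0.0004,0],[0,-0.0087,0,-0.0003,0],[0,-0.0108,0,0.0,0],[0,-0.0129,0,0.0004,0],[0,-0.0129,0,0.0004,0],[0,-0.0129,0,0.0004,0]]
  ]
}}

```text
time_s: 41.92
tool_pos: [0.546, -0.1354, 0.0759]
tool_rot: [178.8, 1.8, 169.6]
force: [0.2, 1.4, 1.8]
grip_width: 0.0176
```

```bash
python3 - <<'E'
from unroll import *
arc(5,1)
E
python3 red.py w6
```

```text
grasp r 0.0334 angle 12.5 sy -0.0345 F [0.2 1.4 1.8] w 0.0176
[-2.8, -0.0, 0.8] 
top L [] []
top M [] []
top R [-50, 10] [53, 23]
side L [-33] [30]
side M [-33] [29]
side R [-53] [60]
```

The left wheel's line is at -33°, matching the middle wheel's, so it is on 3. Releasing and moving to the right wheel.

{"fn": "servo_tool", "kwargs": {
  "plan": [
    [[0.015,0,0,0,0],[0.03,0,0,0,0],[0.03,0,0,0,0],[0.03,0,0,-0.02,0],[0.03,0,0,-0.045,0],[0.03,0,0,-0.06,0],[0.03,0,-0.03,-0.06,0],[0.03,-0.003,-0.06,-0.06,0],[0.03,-0.006,-0.09,-0.06,0],[0.03,-0.01,-0.12,-0.06,0],[0.03,-0.01,-0.12,-0.06,0],[0.03,-0.01,-0.12,-0.06,0]]
  ]
}}

```text
time_s: 43.02
tool_pos: [0.5309, -0.2589, 0.1336]
tool_rot: [178.9, 1.7, 169.3]
force: [0.5, 0.5, 1.0]
grip_width: 0.0302
```

Run:
```python
from unroll import *
gos(.5702,-.1545,.0727)
```

```text
stamper frame TCP 569.1 -158.3
t 43.0 pos [ 0.5309 -0.2589  0.1336] rot [178.89   1.75 169.28] F [0.5 0.5 1. ] w 0.0302 | GO mm [ 0.8  2.6 60.9] turn -0.0048
```

{"fn": "servo_tool", "kwargs": {
  "plan": [
    [[0.03,0.0005,0.002,0.012,-0.004],[0.03,0.0008,0.0026,0.024,-0.005],[0.03,0.0008,0.0026,0.036,-0.005],[0.03,0.0008,0.0026,0.048,-0.005],[0.03,0.0008,0.0026,0.058,-0.005],[0.03,0.0008,0.0026,0.061,-0.005],[0.03,0.0008,0.0026,0.061,-0.005],[0.02,0.0008,0.0026,0.061,-0.005],[0,0.0008,0.0026,0.061,-0.005],[0,0.0008,0.0026,0.061,-0.005],[0,0.0008,0.0026,0.061,-0.005],[0,0.0008,0.0026,0.061,-0.005]]
  ]
}}

```text
time_s: 44.02
tool_pos: [0.5333, -0.2552, 0.0733]
tool_rot: [178.9, 1.8, 169.6]
force: [1.1, 1.2, 2.5]
grip_width: 0.0177
```

```bash
python3 - <<'E'
from unroll import *
arc(-55,11)
E
python3 red.py w7
```

```text
grasp r 0.0343 angle 28.8 sy -0.1546 F [1.1 1.2 2.5] w 0.0177
[2.6, 0.0, -1.4] [5.4, 0.1, -2.6] [8.2, 0.1, -3.5] [11.1, 0.1, -4.2] [14.1, 0.1, -4.6] [17.1, 0.1, -4.8] [20.1, 0.1, -4.7] [23.0, 0.1, -4.3] [26.0, 0.1, -3.7] [28.8, 0.1, -2.8] [31.6, 0.1, -1.7] 
top L [-30] [33]
top M [-31] [34]
top R [] []
side L [-33, 28] [44, 41]
side M [-33, 26, 27] [36, 28, 28]
side R [-53] [53]
```

{"fn": "servo_tool", "kwargs": {
  "plan": [
    [[0,0.0026,0,-0.0014,0],[0,0.0054,0,-0.0026,0],[0,0.0082,0,-0.0035,0],[0,0.0111,0,-0.0042,0],[0,0.0141,0,-0.0046,0],[0,0.0171,0,-0.0048,0],[0,0.0201,0,-0.0047,0],[0,0.023,0,-0.0043,0],[0,0.026,0,-0.0037,0],[0,0.0288,0,-0.0028,0],[0,0.0316,0,-0.0017,0],[0,0.0316,0,-0.0017,0]]
  ]
}}

```text
time_s: 45.12
tool_pos: [0.5021, -0.2495, 0.0749]
tool_rot: [178.8, 1.9, 169.6]
force: [0.1, 1.2, 5.1]
grip_width: 0.0178
```

```bash
python3 - <<'E'
from unroll import *
arc(-5,1)
E
python3 red.py w8
```

```text
grasp r 0.0351 angle -25.7 sy -0.1546 F [0.1 1.2 5.1] w 0.0178
[2.7, -0.0, 1.4] 
top L [-30] [34]
top M [] []
top R [] []
side L [-33, 28] [45, 40]
side M [-33, 27] [29, 34]
side R [] []
```

{"fn": "servo_tool", "kwargs": {
  "plan": [
    [[0.015,0,0,0,0],[0.03,0,0,0,0],[0.03,0,0,0,0],[0.03,0,0,-0.02,0],[0.03,0,0,-0.05,0],[0.03,0.01,0,-0.085,0],[0.03,0.04,0.01,-0.11,0],[0.03,0.07,0.02,-0.11,0],[0.03,0.1,0.03,-0.11,0],[0.03,0.1,0.03,-0.11,0]]
  ]
}}

```text
time_s: 46.05
tool_pos: [0.4006, -0.2013, 0.1818]
tool_rot: [178.5, 1.7, 169.6]
force: [0.2, 0.3, -0.7]
grip_width: 0.03
```

```bash
python3 red.py w9
python3 - <<'E'
from unroll import *
gos(.54,-.1545,.13)
E
```

```text
top L [-30] [33]
top M [-31, 31] [33, 34]
top R [-31, 31] [36, 30]
side L [-33, 28] [44, 40]
side M [-34, 28] [40, 35]
side R [-34, 27] [34, 26]
stamper frame TCP 434.9 -126.5
t 46.1 pos [ 0.4048 -0.2032  0.1824] rot [178.73   1.91 169.6 ] F [-0.3  0.6  0.6] w 0.0298 | GO mm [-103.3  -29.4   55.2] turn 0.0008
```

Run:
```python
from unroll import *
gos(.547,-.2545,.19,79.55)
im=cv2.imread('pics/w9.png'); cv2.imwrite('pics/w9b.png',im)
```

```text
stamper frame TCP 434.9 -126.5
t 46.1 pos [ 0.4048 -0.2032  0.1824] rot [178.73   1.91 169.6 ] F [-0.3  0.6  0.6] w 0.0298 | GO mm [-112.2 -128.    -6.7] turn 1.5716
```

View pics/w9b.png

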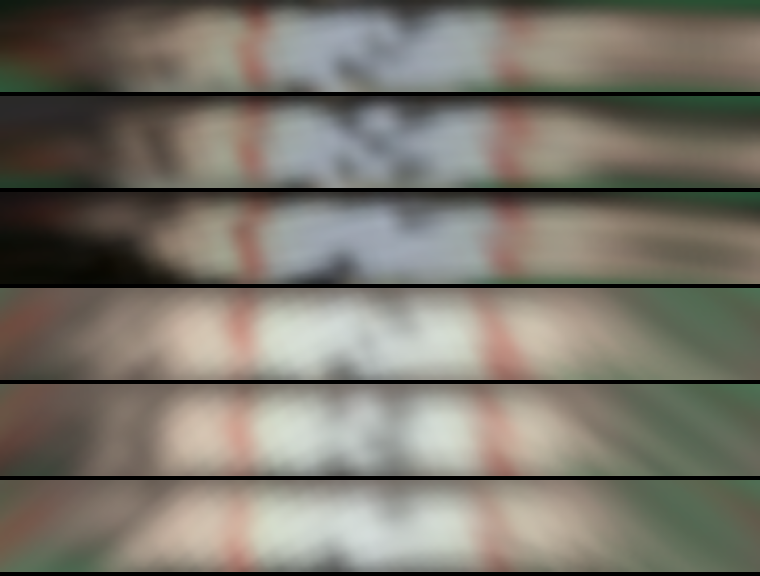

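The code 3-5-2 is showing, with all three numbers centred on 0° in both views. Now the trigger: turn the jaws along the stamper's x and move above the grip.

{"fn": "servo_tool", "kwargs": {
  "plan": [
    [[0.06,-0.01,-0.01,-0.015,0.12],[0.087,-0.02,-0.02,-0.02,0.24],[0.087,-0.03,-0.032,-0.02,0.36],[0.087,-0.04,-0.044,-0.02,0.48],[0.087,-0.05,-0.056,-0.02,0.6],[0.087,-0.06,-0.068,-0.02,0.72],[0.087,-0.07,-0.08,-0.02,0.84],[0.087,-0.08,-0.092,-0.02,0.96],[0.087,-0.09,-0.104,-0.02,1.08],[0.087,-0.1,-0.116,-0.02,1.2],[0.087,-0.112,-0.128,-0.015,1.32],[0.087,-0.112,-0.128,-0.007,1.44]]
  ],
  "force": 20
}}

```text
time_s: 47.15
tool_pos: [0.4933, -0.3536, 0.1898]
tool_rot: [178.0, -0.7, 86.7]
force: [-0.1, 1.6, 0.2]
grip_width: 0.0863
```

Run:
```python
from unroll import *
gos(.547,-.2545,.15,79.55)
c=cam('side'); P=cloud(c); I=c['image'].astype(int)
m=(I[...,0]>I[...,1]+50)&(P[...,2]>.06)&(P[...,2]<.115)&(abs(P[...,:2]@ey+.2545)<.02)&(abs(P[...,:2]@ex-.515)<.02)
print('trigger sx',m.sum(),np.median(P[m][:,:2]@ex) if m.any() else None,np.median(P[m][:,:2]@ey) if m.any() else None)
```

```text
stamper frame TCP 549.3 -258.3
t 47.1 pos [ 0.4933 -0.3536  0.1898] rot [178.    -0.66  86.7 ] F [-0.1  1.6  0.2] w 0.0863 | GO mm [ 3.6 -3.2 39.8] turn 0.1248
trigger sx 41 0.5140276186425828 -0.2482335606326601
```

{"fn": "servo_tool", "kwargs": {
  "plan": [
    [[0.087,0.0036,-0.0032,0,0.1248],[0.087,0.0036,-0.0032,0.01,0.1248],[0.087,0.0036,-0.0032,0.03,0.1248],[0.087,0.0036,-0.0032,0.0398,0.1248],[0.087,0.0036,-0.0032,0.0398,0.1248],[0.087,0.0036,-0.0032,0.0398,0.1248]]
  ]
}}

```text
time_s: 47.7
tool_pos: [0.4897, -0.3471, 0.147]
tool_rot: [178.4, -1.0, 79.4]
force: [-0.3, 0.4, 0.2]
grip_width: 0.087
```

Run:
```python
from unroll import *
gos(.547,-.2535,.0715,79.55)
```

```text
stamper frame TCP 544.6 -252.5
t 47.7 pos [ 0.4897 -0.3471  0.147 ] rot [178.44  -1.03  79.37] F [-0.3  0.4  0.2] w 0.087 | GO mm [-2.3  0.4 75.5] turn -0.0031
```

{"fn": "servo_tool", "kwargs": {
  "plan": [
    [[0.087,-0.0015,0.0004,0.015,-0.003],[0.087,-0.0023,0.0004,0.03,-0.003],[0.087,-0.0023,0.0004,0.045,-0.003],[0.087,-0.0023,0.0004,0.058,-0.003],[0.087,-0.0023,0.0004,0.068,-0.003],[0.087,-0.0023,0.0004,0.0755,-0.003],[0.087,-0.0023,0.0004,0.0755,-0.003],[0.087,-0.0023,0.0004,0.0755,-0.003],[0.087,-0.0023,0.0004,0.0755,-0.003]]
  ]
}}

```text
time_s: 48.45
tool_pos: [0.4924, -0.349, 0.0722]
tool_rot: [178.4, -1.0, 79.5]
force: [0.0, -0.1, 0.3]
grip_width: 0.0867
```

Run:
```python
from unroll import *
gos(.547,-.2535,.0715,79.55)
```

```text
stamper frame TCP 547.5 -253.9
t 48.5 pos [ 0.4924 -0.349   0.0722] rot [178.37  -0.99  79.54] F [ 0.  -0.1  0.3] w 0.0867 | GO mm [ 0.4 -0.5  0.7] turn -0.0002
```

Before squeezing, a quick check that the code is still showing. Then squeeze.

```bash
python3 red.py w10
```

```text
top L [-30] [33]
top M [-31, 31] [34, 35]
top R [-31, 31] [37, 31]
side L [-33, 28] [45, 41]
side M [-34, 28] [41, 37]
side R [-34, 27] [32, 27]
```

{"fn": "servo_tool", "kwargs": {
  "plan": [
    [[0.07,0,0,0,0],[0.06,0,0,0,0],[0.05,0,0,0,0],[0.04,0,0,0,0],[0.03,0,0,0,0],[0.03,0,0,0,0],[0.03,0,0,0,0],[0.03,0,0,0,0],[0.03,0,0,0,0],[0.03,0,0,0,0],[0.03,0,0,0,0],[0.03,0,0,0,0]]
  ],
  "force": 25
}}

```text
time_s: 49.55
tool_pos: [0.4961, -0.3498, 0.0721]
tool_rot: [178.0, -0.8, 79.6]
force: [7.9, -3.5, -8.0]
grip_width: 0.0403
```

{"fn": "servo_tool", "kwargs": {
  "plan": [
    [[0.03,0,0,0,0],[0.03,0,0,0,0],[0.03,0,0,0,0],[0.03,0,0,0,0],[0.03,0,0,0,0],[0.03,0,0,0,0]]
  ],
  "force": 35
}}

```text
time_s: 50.05
tool_pos: [0.4963, -0.3499, 0.072]
tool_rot: [178.0, -0.8, 79.6]
force: [1.8, -1.6, -2.5]
grip_width: 0.0398
```

{"fn": "servo_tool", "kwargs": {
  "plan": [
    [[0.06,0,0,0,0],[0.087,0,0,0,0],[0.087,-0.0005,-0.003,0,0],[0.087,-0.0005,-0.003,0,0],[0.087,-0.0005,-0.003,0,0],[0.087,-0.0005,-0.003,0,0],[0.087,-0.0005,-0.003,0,0],[0.087,-0.0005,-0.003,0,0]]
  ]
}}

```text
time_s: 50.72
tool_pos: [0.4943, -0.3498, 0.0721]
tool_rot: [177.9, -0.8, 79.6]
force: [1.2, -0.8, -0.1]
grip_width: 0.0832
```

{"fn": "servo_tool", "kwargs": {
  "plan": [
    [[0.087,0,-0.001,0,0],[0.087,0,-0.001,-0.015,0],[0.087,0,-0.001,-0.035,0],[0.087,0,0,-0.06,0],[0.087,0,0,-0.09,0],[0.087,0,0,-0.12,0],[0.087,0.03,-0.01,-0.14,0],[0.087,0.07,-0.03,-0.15,0],[0.087,0.1,-0.05,-0.15,0],[0.087,0.1,-0.05,-0.15,0]]
  ]
}}

```text
time_s: 51.55
tool_pos: [0.4568, -0.2361, 0.2235]
tool_rot: [177.7, -1.4, 80.1]
force: [0.3, -0.7, -0.3]
grip_width: 0.0869
```

```bash
python3 red.py w11
python3 - <<'E'
from meas import *; from unroll import *
c=dict(np.load('pics/w11side.npz')); S=dict(red=(.5013,.231),yel=(.6145,.217),grn=(.4483,.081),blu=(.6105,.0725)); print(blocks(c,S)); go(.5,-.2,.2,80)
P=cloud(c); I=c['image'].astype(int)
m=(I[...,0]>I[...,1]+50)&(P[...,2]>.06)&(P[...,2]<.115)&(abs(P[...,:2]@ey+.2545)<.02)&(abs(P[...,:2]@ex-.515)<.025)
print('trigger',m.sum(),np.median(P[m][:,:2]@ex))
m=(I[...,0]>90)&(I[...,1]<60)&(I[...,2]<60)&(abs(P[...,1]-.382)<.03)&(P[...,2]>.1)&(abs(P[...,0]-.484)<.03); print('handle',P[m].min(0).round(3),P[m].max(0).round(3))
cv2.imwrite('pics/fin.png',c['image'][:,:,::-1])
E
```

```text
top L [-30] [34]
top M [-31, 31] [36, 35]
top R [-31, 31] [34, 32]
side L [-33, 28] [44, 40]
side M [-33, 28] [36, 35]
side R [-34, 26] [30, 28]
{'red': (500.9, 231.6, 67, 66, 60.9), 'yel': (614.3, 218.1, 67, 67, 68.7), 'grn': (448.2, 82.2, 66, 69, 24.5), 'blu': (610.3, 73.0, 65, 69, 28.2)}
t 51.6 pos [ 0.458  -0.2418  0.2231] rot [177.62  -1.01  79.85] F [ 0.7 -0.2  0.8] w 0.087 | GO mm [48.2 33.  25.3] turn -0.0025
trigger 43 0.5140870188291192
handle [0.456 0.355 0.1  ] [0.509 0.408 0.153]
```

View pics/fin.png

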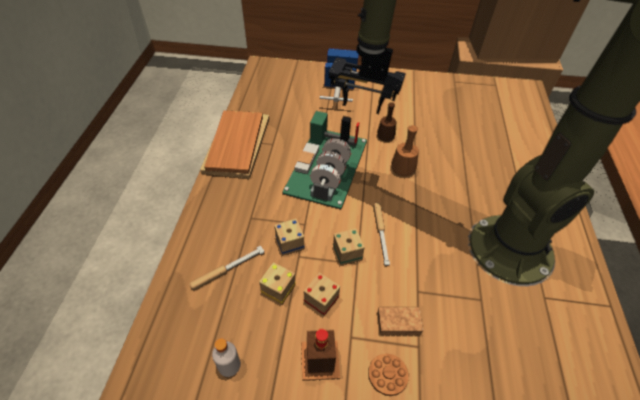

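The picture shows the rod home at (320,350), all the blocks standing, the trigger out at (357,133), the other tools in place and the arm clear. Handing in.

```bash
python3 -c "
from cell import env; print(env.sign_off())"
```

```text
the job is handed in; nothing more can be done
None
```

The job is done and handed in at about 52 s of the 210 s allowed.

- **Bores:** All four blocks were there. I checked them in the order red, yellow, green, blue. The rod reached each floor at the expected depth and was held pressed there for over 2 s, with readings of about 6–12 N.
- **Rod:** It is back home in its holder, at the same height as when I picked it up.
- **Wheels:** They read 3-5-2 before and after the squeeze, with the left and right wheels within about 1° of the middle wheel. Both slipped on the first roll and needed one correction each.
- **Trigger:** The jaws stopped at about 40 mm, where I expected 43 mm. They hardly moved when I raised the grip force from 25 to 35 N, so I took that as fully home. The trigger then sprang back to where it started.

The red block was knocked about 4 cm aside after its check, while the arm was at yellow. It is still standing. The other blocks did not move, and the other tools look undisturbed in the last picture.

The tool ended up tilted about 2°, which did no harm. The last colour check on the rod handle also caught some of the brown holder, so it confirms the handle's height but not its exact side-to-side position.

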